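# Load the barrel tumbler with turned knobs

### The job

Load the barrel tumbler and start it: twist the tapered plug free, pull it out of the port and set it down on the bench, then pass every turned knob through the port into the barrel, without a knob touching the port's rim. Then put the plug back fully home and twist it until its ears are locked under the keepers, and last of all push the switch lever over to on. Leave the glass jar where it stands.

Things in the scene. Friction and masses are not known exactly. Their poses are not given: they have to be found in the camera images.
- rim: Loading port of the tumbler: aluminium ring, 120 mm outer diameter, 8 mm proud of the sloping front-top stave of a hexagonal wooden barrel. Origin: centre of its mouth (outer face); z axis out of the barrel, square to the stave (40 degrees from vertical, leaning to the front, the robot's side); x up the slope, y along the barrel's axle. The tumbler stands elsewhere and yawed in each run but never moves.
- rim_inner (a point): Centre of the inner end of the port's hole, 22 mm inside the mouth. The hole tapers from about 106 mm diameter at the mouth to 94 mm here. Beyond is the hollow barrel, inside 240 mm across its flats and 190 mm long: a knob let go past the rim just drops onto the staves.
- keeper (a point): One of two like steel keepers that count as part of the rim, at +y (this point) and -y of it, 62 to 86 mm from its centre, 30 mm wide: a bridge for an ear of the plug, underside 11.5 mm and top 17.5 mm above the rim's mouth. An ear enters or leaves only by turning, at one side: closed by a stop at the other.
- plug_grip (a point): The port's plug, 0.32 kg; this point is on its axis in the middle of its bar grip (pale wood, 90 mm long, 22 mm wide, 34 mm high), 27 mm above the underside of the flange, 15 mm below the bar's top. z axis: plug axis from taper to grip; x along the bar; y along the ears. At the start the plug is home: flange on the rim's face, axes parallel to the rim's, ears under the keepers; it cannot be pulled straight.
- plug_foot (a point): Centre of the flat foot of the plug's black rubber taper (100 mm diameter narrowing to 87 mm here, 28 mm deep below a dark wooden flange 116 mm across, 8 mm thick). The plug stands by itself on this foot, grip up. Axes as plug_grip.
- plug_ear (a point): Outer end of one of the two opposite flat steel ears of the plug's flange (22 mm wide, 8 mm thick, ends 76 mm from the axis). Turned counterclockwise (looking at the grip from outside) by 35 to 55 degrees from home, the ears are clear of the keepers and the plug pulls straight out. It goes back in at that angle, then turns clockwise to lock; a stop ends the turn a few degrees past straight.
- knob0_c (a point): One of three to five like turned wooden drawer knobs (absent: None), standing on its foot on the bench at the robot's right: 76 mm high, 0.11 kg, foot 50 mm diameter, 10 mm thick and heavy, waist 23 mm, on top a cylindrical head 34 mm diameter, 24 mm high. This point is on its axis half-way up (38 mm); the middle of the head is 26 mm above it; z axis towards the head.
- knob1_c (a point): One of three to five like turned wooden drawer knobs (absent: None), standing on its foot on the bench at the robot's right: 76 mm high, 0.11 kg, foot 50 mm diameter, 10 mm thick and heavy, waist 23 mm, on top a cylindrical head 34 mm diameter, 24 mm high. This point is on its axis half-way up (38 mm); the middle of the head is 26 mm above it; z axis towards the head.
- knob2_c (a point): One of three to five like turned wooden drawer knobs (absent: None), standing on its foot on the bench at the robot's right: 76 mm high, 0.11 kg, foot 50 mm diameter, 10 mm thick and heavy, waist 23 mm, on top a cylindrical head 34 mm diameter, 24 mm high. This point is on its axis half-way up (38 mm); the middle of the head is 26 mm above it; z axis towards the head.
- knob3_c (a point): One of three to five like turned wooden drawer knobs (absent: None), standing on its foot on the bench at the robot's right: 76 mm high, 0.11 kg, foot 50 mm diameter, 10 mm thick and heavy, waist 23 mm, on top a cylindrical head 34 mm diameter, 24 mm high. This point is on its axis half-way up (38 mm); the middle of the head is 26 mm above it; z axis towards the head.
- knob4_c (a point): One of three to five like turned wooden drawer knobs (absent: None), standing on its foot on the bench at the robot's right: 76 mm high, 0.11 kg, foot 50 mm diameter, 10 mm thick and heavy, waist 23 mm, on top a cylindrical head 34 mm diameter, 24 mm high. This point is on its axis half-way up (38 mm); the middle of the head is 26 mm above it; z axis towards the head.
- barrel (a point): Middle of the hollow barrel on its axle, 138 mm inwards from the port's mouth along the rim's -z, 165 mm above the bench. Its round end flanges are 304 mm across, so its top is 317 mm above the bench, and it is 210 mm long outside. The stand's base plate (8 mm thick) reaches 120 mm to the front and back of this point, 300 mm to the left (gear motor there) and 240 mm to the right (switch box there). The bench at the right of the tumbler is free for the plug.
- switch_tip (a point): Centre of the black ball (26 mm diameter) on the end of the 65 mm switch lever, on the grey switch box at the right-hand end of the tumbler (pivot 82 mm above the bench). Off, the lever leans to the tumbler's front (the robot's side); on is over to its back, the level direction of the rim's x axis.
- switch (a joint): Angle of the switch lever: 0 is off (leaning 0.5 rad to the front), 1.0 rad fully on (leaning 0.5 rad to the back); stiff, stays where it is left.
- jar_c (a point): Amber glass jar with a steel lid, 74 mm diameter, 85 mm high; centre. To be left alone.
Things that resemble listed ones, but are neither listed nor needed, are in the scene too. What is shaped like the part that bears plug_grip but orange, red or yellow is not meant.

How it is judged (in metres and radians):
On the way, in this order (a step that is already met when the one before it is completed fails the run):
1. the plug is out of the port and set down on the bench (distance between plug_grip and rim above 0.12 m and height (world z) of plug_grip below 0.09 m and linear speed of plug below 0.03 m/s and contact force between plug and the fingers below 0.1 N), for 0.2 s.
2. every knob is in the barrel (distance between each of knob0_c, knob1_c, knob2_c, knob3_c, knob4_c and barrel below 0.15 m and y of knob0_c in the frame of rim between -0.095 and 0.095 m and z of each of knob0_c, knob1_c, knob2_c, knob3_c, knob4_c in the frame of rim below -0.015 m and y of knob1_c in the frame of rim between -0.095 and 0.095 m and y of knob2_c in the frame of rim between -0.095 and 0.095 m and y of knob3_c in the frame of rim between -0.095 and 0.095 m and y of knob4_c in the frame of rim between -0.095 and 0.095 m), for 0.2 s.
3. the plug is back home and locked under the keepers (distance between plug_grip and rim below 0.033 m and angle between the z axis of plug_grip and the z axis of rim, either way round below 0.09 rad and angle between the y axis of plug_grip and the y axis of rim, either way round below 0.21 rad), for 0.2 s.
4. the switch is on (value of joint switch above 0.85 rad), for 0.1 s.
At the end, for the whole second after the job is handed in: Every knob present lies inside the barrel; the plug is home in the port (within 6 mm, axis within 5 degrees) with its ears under the keepers (within 12 degrees), at rest; the switch lever is at 0.85 rad or more (all of step 2 and all of step 3 and value of joint switch above 0.85 rad and linear speed of plug below 0.02 m/s); the robot touches nothing.
It fails at once if a knob touches the port's rim or a keeper (more than 1 N) (contact force between any of knob0, knob1, knob2, knob3, knob4 and rim above 1 N).
It fails at once if the glass jar is moved by more than 4 cm (distance of jar_c from where it was at the start of the episode above 0.04 m).
Of knob0, knob1, knob2, knob3, knob4 only 3 to 5 are there at a start; the rules pass over those that are not, and their reading is None.
At some moment in a run one of knob0, knob1, knob2, knob3, knob4 may be knocked a few centimetres aside while the robot is not near it.
It also fails if it takes over 210 s, if anything falls off the work surface, if the arm or the gripper's body presses on something with over 40 N, if the wrist force passes 120 N, or if a joint passes its speed limit or range.

### The arm

A 6-joint arm with a two-finger parallel gripper is mounted at the origin on the work surface. World frame = base frame: x ahead of the robot, y to its left, z up, the work surface at z = 0. Lengths are in m, angles in degrees, forces in N, time in s.
With the tool pointing down it reaches from about 0.25 to 0.725 m from the base axis. Payload 9.7 kg.
Tool frame: the origin (TCP) lies between the finger pads; the fingertips stand 11 mm ahead of it and the grasp point (between the pads) lies 8 mm behind it; z points along the fingers, y is the line along which they close (so a half turn about z gives the same grasp; the last joint's range is limited). The gripper opens to 85 mm and grips with 20 to 120 N. Pads are 22 mm wide; open, the fingers measure 114 mm over their backs; the gripper's body (76 mm by 85 mm) begins 54 mm behind the grasp point. The pads swing forward as they close: fully open they stand 13 mm farther back than shut.
Start: joints at [-74.313, 4.979, 10.078, 95.1, 0, 90], TCP at [0.149, -0.53, 0.209] pointing down, gripper open.
Joint ranges: [-179.16, 179.16], [-48.56, 103.87], [-65.8, 70.77], [-126.05, 130.52], [-82.76, 87.17], [-180, 180]. Speed limits (degrees/s): [127.2, 127.2, 147.25, 180, 180, 180].

### API

Orientations are given as [roll, pitch, yaw] about the fixed x, y, z axes, in that order (R = Rz(yaw) Ry(pitch) Rx(roll)).
In Python, from workcell import monitor, cams, ticket gives the robot as it stands.
- The arm moves only by the tool carry_out, never from a script. Its argument "plan" is a list of rows, each an object with "travel": the shift along the world's x, y, z as a fraction of full scale, a list of three; "angular": the turn, a rotation vector about the world's x, y, z as a fraction of full scale, a list of three; "grip": the gripper's target within -1 to 1 (fully open at 1, half-way at 0, shut at -1). In form: [{"travel": [x, y, z], "angular": [ax, ay, az], "grip": grip}, ...]. A call has 1 to 8 rows; each row is the pose to reach, as a shift and turn from the pose commanded when the call began; what a row does not reach only later rows make up. Full scale, the value 1, is 300 mm for a shift and 0.5 rad for a turn. A row lasts 1/12 s, in which the tool goes at most 41.7 mm and 7.16 degrees, less where a joint would pass 70% of its speed; a pose out of reach is approached as far as the arm can. A call with a number of a shift or a turn outside -1 to 1 is refused whole. A call with a gripper value outside its range is refused whole. The fingers move at their own pace and stop on an object; "grip_force" is the grip in N (left out, the last holds). Time passes only in rows, so rows that repeat a pose let the fingers close. It gives the time, the measured TCP pose, the force, the opening and the grip force at its end, in the units of the state.
- monitor.get_obs(): the state, without advancing time (a new reading comes with each control period).
- cams.camera(name): name is "side" or "top" or "wrist"; returns a dict with "frame" (400x640x3 uint8, red, green, blue), "mtx" (3x3 intrinsics, pixels), "view" (4x4, takes a point from world to camera coordinates); the wrist camera has in their place "T_tool_cam" (4x4, takes a point from camera to tool coordinates, whose origin is the TCP and whose axes are the flange's). Camera axes: x right, y up, looking along -z (the intrinsics and any distortion apply to the point x, -y, -z); pixel columns grow to the right and rows downward; lengths in m; the calibration is good to about 2 mm. The wrist camera is an equidistant fisheye: a pixel r from the principal point sees the ray r / f radians off the axis. A picture is of the moment at which its call begins: read the wrist's pose just before it. There is no depth.
- ticket.job_done(): hands the job in; it is judged then, once.
The state is a dict: "time": time; "q": joint angles; "qd": joint speeds; "joint_efforts": joint torques, N m; "ee_pos": TCP position; "tcp_rot": TCP orientation; "wrist_force": force on the tool from outside, world axes, zero at the start; "torque": the same for the moment, N m; "opening": finger opening in m; "grasp_force": force on a finger pad.
Only numpy, scipy, OpenCV 4.12 (cv2) and the standard library are available. Lean on these libraries where they do the work, as an engineer would, in place of code of your own. Each camera call takes 0.05 s, during which the arm holds its last target. There are 200 camera calls.

## Working session

There is one attempt and no reset: what is moved stays moved. The work goes in short steps, Python scripts to look and compute and a tool call to move; the robot and the scene stay as the last step left them, time stands still between calls to the robot, and variables do not carry over. Pictures are saved under pics/ and viewed, at most 14 in all, crops included, and the job is handed in when it is done.

Besides the shell and the picture viewer there is one more tool, called after "Request:" by a JSON object that holds its "fn" and its "kwargs". carry_out: Moves the arm, as the interface text tells. Its arguments: {"type":"object","properties":{"plan":{"type":"array","items":{"type":"object","properties":{"travel":{"type":"array","items":{"type":"number"}},"angular":{"type":"array","items":{"type":"number"}},"grip":{"type":"number"}}}},"grip_force":{"type":"number"}},"required":["plan"]}

```bash
mkdir -p pics; ls; cat > h.py <<'E'
import numpy as np, cv2
from workcell import monitor, cams, ticket
from scipy.spatial.transform import Rotation as R
def snap(n,f):
    o=monitor.get_obs(); c=cams.camera(n); cv2.imwrite(f'pics/{f}.png',c['frame'][:,:,::-1])
    c['obs']=o; np.save(f'pics/{f}.npy',c,allow_pickle=True); return c
E
python3 - <<'E'
from h import *
o=monitor.get_obs(); print(o)
for n in('top','side'):
    c=snap(n,n+'0'); print(n,c['mtx'],c['view'],[k for k in c])
c=snap('wrist','w0'); print(c['mtx'],c['T_tool_cam'])
E
```

```text
pics
{'time': 0.0, 'q': array([-7.43106816e+01,  5.00829030e+00,  1.00339715e+01,  9.51002844e+01,
        2.36546547e-04,  9.00010890e+01]), 'qd': array([ 0.04954868, -0.01993514,  0.06435355, -0.04087575, -0.03155081,
        0.04585516]), 'joint_efforts': array([-1.37317211e-04, -5.20388460e+01,  4.64800501e+01,  1.65235461e-02,
        7.68384643e-05,  2.10414794e-05]), 'ee_pos': array([ 0.1486598 , -0.52924814,  0.20870573]), 'tcp_rot': array([-1.79925397e+02, -2.35128391e-04,  1.56882291e+01]), 'wrist_force': array([-0.10601093, -0.92463772, -0.49287886]), 'torque': array([-0.01153331, -0.03773623,  0.02223386]), 'grasp_force': 0.0, 'opening': 0.08545479891797793}
top [[380.96403404   0.         323.00814577]
 [  0.         380.96403404 201.79869722]
 [  0.           0.           1.        ]] [[-1.65700279e-03 -9.99998007e-01 -1.11359179e-03  1.31034566e-01]
 [ 9.86061311e-01 -1.81918093e-03  1.66372419e-01 -5.06485630e-01]
 [-1.66374113e-01 -8.22390222e-04  9.86062360e-01 -1.41870190e+00]
 [ 0.00000000e+00  0.00000000e+00  0.00000000e+00  1.00000000e+00]] ['frame', 'mtx', 'view', 'obs']
side [[369.3982656    0.         317.56841666]
 [  0.         369.3982656  199.51193709]
 [  0.           0.           1.        ]] [[ 0.97860135 -0.20543987  0.01157005 -0.42424884]
 [ 0.14956746  0.74881974  0.64567684 -0.27822703]
 [-0.14131165 -0.63012972  0.76352312 -1.15076991]
 [ 0.          0.          0.          1.        ]] ['frame', 'mtx', 'view', 'obs']
[[309.70691629   0.         325.64692085]
 [  0.         309.70691629 201.22268897]
 [  0.           0.           1.        ]] [[-5.02926245e-05  9.65331600e-01  2.61026627e-01  6.59516085e-02]
 [ 9.99999999e-01  4.43694663e-05  2.85847336e-05 -6.42378465e-04]
 [ 1.60121345e-05  2.61026628e-01 -9.65331601e-01 -1.64759079e-01]
 [ 0.00000000e+00  0.00000000e+00  0.00000000e+00  1.00000000e+00]]
```

View pics/top0.png

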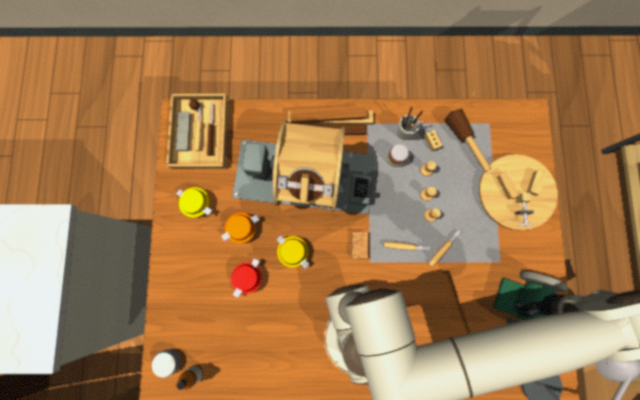

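View pics/side0.png

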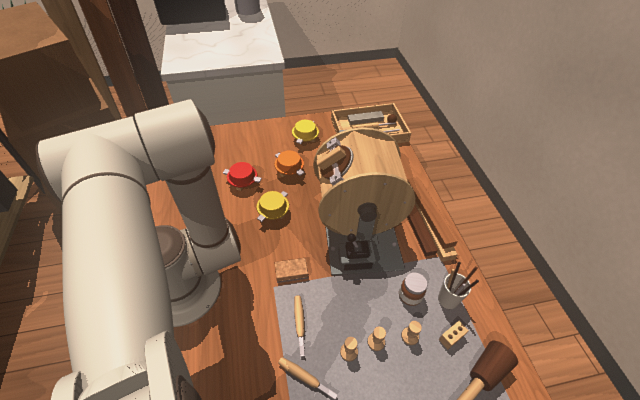

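Top view: tumbler centred near (310,165) with the pale bar grip at (305,187). Knobs are at (430,168), (430,193) and (433,213), the jar at (400,155), and the coloured plugs are decoys. I'll enlarge to confirm.

```bash
python3 - <<'E'
import cv2,numpy as np
a=cv2.imread('pics/top0.png')[120:230,260:450]; b=cv2.imread('pics/side0.png')[125:280,300:440]
cv2.imwrite('pics/c1.png',cv2.resize(a,None,fx=4.2,fy=4.2,interpolation=cv2.INTER_CUBIC))
b=cv2.resize(b,None,fx=3.5,fy=3.5,interpolation=cv2.INTER_CUBIC)
w=cv2.resize(cv2.imread('pics/w0.png'),None,fx=.47,fy=.47)
out=np.zeros((b.shape[0],795,3),np.uint8);out[:,:b.shape[1]]=b;out[:w.shape[0],b.shape[1]:b.shape[1]+w.shape[1]]=w[:,:795-b.shape[1]]
cv2.imwrite('pics/c2.png',out)
E
```

```text
(no output)
```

View pics/c1.png

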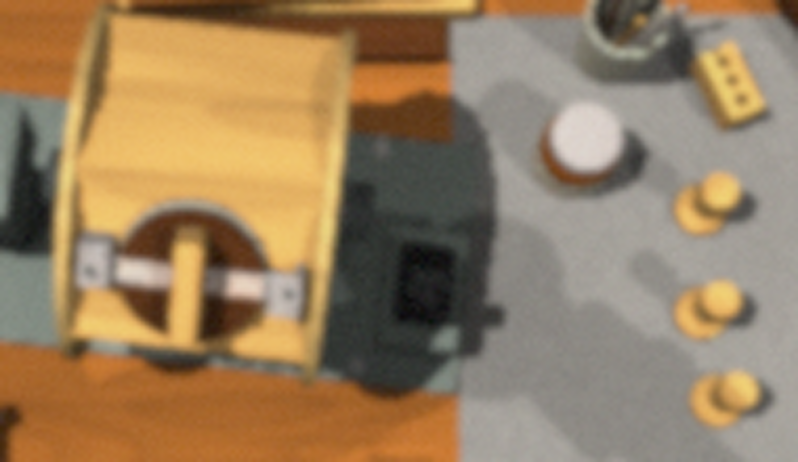

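View pics/c2.png

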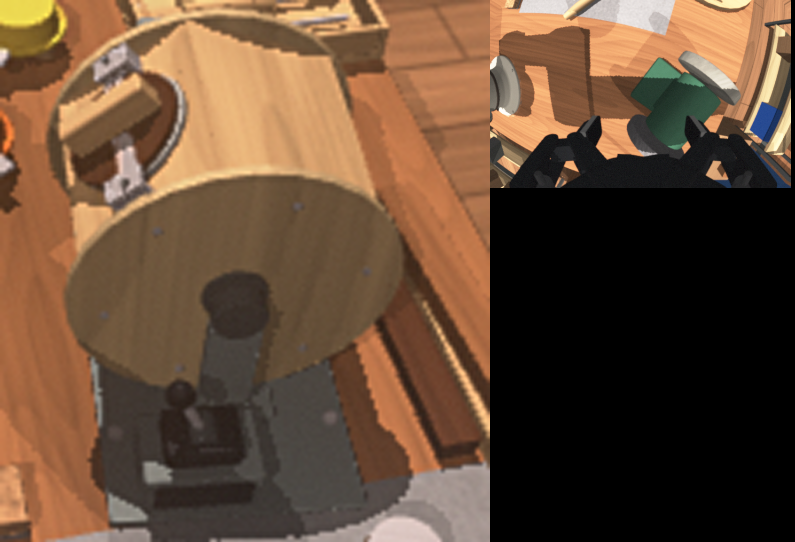

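Crop 1 shows the plug in the port, with keepers at (283,183) and (328,189.5) and the bar top at (305,188). Knob heads are at (432,165), (432,191) and (436,213). Crop 2 shows switch ball at side (351,237), and the wrist view shows no more knobs. The plug with the pale wood grip in the port is the one meant; the yellow, orange and red ones are decoys. Next I'll fit the pose.

```bash
cat >> h.py <<'E'
F=np.diag([1,-1,-1.])
def load(f): return np.load(f'pics/{f}.npy',allow_pickle=True).item()
def proj(c,P):
    p=F@(c['view']@np.r_[P,1])[:3]; u=c['mtx']@p; return u[:2]/u[2]
def ray(c,uv):
    d=F@np.linalg.solve(c['mtx'],np.r_[uv,1]); V=c['view']; return -V[:3,:3].T@V[:3,3], V[:3,:3].T@d
def atz(c,uv,z):
    o,d=ray(c,uv); return o+d*(z-o[2])/d[2]
def wray(c,uv):
    d=np.array(uv)-c['mtx'][:2,2]; r=np.hypot(*d); th=r/c['mtx'][0,0]
    v=F@np.r_[np.sin(th)*d/r,np.cos(th)]; T=c['T_tool_cam']; o=c['obs']; Rt=R.from_euler('xyz',o['tcp_rot'],degrees=True).as_matrix()
    return o['ee_pos']+Rt@T[:3,3], Rt@T[:3,:3]@v
def rimpose(p):
    bx,by,y=p; f=-np.array([np.cos(y),np.sin(y),0]);c,s=np.cos(np.radians(40)),np.sin(np.radians(40))
    z=c*np.array([0,0,1])+s*f; x=s*np.array([0,0,1])-c*f; Rm=np.c_[x,np.cross(z,x),z]
    return np.array([bx,by,.165])+.138*z, Rm
E
python3 - <<'E'
from h import *
from scipy.optimize import least_squares
t,s=load('top0'),load('side0')
obs=[(t,(282.7,183),(0,.074,.0175)),(t,(328,189.7),(0,-.074,.0175)),(t,(304.9,188),(0,0,.042)),(s,(333.3,143),(0,.074,.0175)),(s,(335.8,178.5),(0,-.074,.0175))]
def f(p):
    o,Rm=rimpose(p); return np.concatenate([proj(c,o+Rm@np.array(q))-uv for c,uv,q in obs])
r=least_squares(f,[.55,.1,0]); print(r.x,np.degrees(r.x[2]),r.fun.round(1)); o,Rm=rimpose(r.x); print(o,Rm.round(3))
print('ball',atz(s,(351.4,237.3),.139), 'rel barrel',Rm.T@(atz(s,(351.4,237.3),.139)-np.r_[r.x[:2],.165]))
for h,ft in [((722,190),(698,211)),((722,300),(700,313)),((738,391),(716,401))]:
    print(atz(t,np.array(h)/4.2+[260,120],.076).round(3),atz(t,np.array(ft)/4.2+[260,120],.01).round(3))
print('jar',atz(t,(585/4.2+260,135/4.2+120),.085))
for uv in [(194,202),(240,228),(293,251),(247,277)]: print(atz(t,uv,.04).round(2))
E
```

```text
[ 0.61824359  0.16810328 -0.16893559] -9.67929622085032 [ 0.6 -1.4  0.6 -0.6 -0.1  0.9 -1.   0.4 -0.2 -1.3]
[0.53080167 0.18301748 0.27071413] [[ 0.755  0.168 -0.634]
 [-0.129  0.986  0.108]
 [ 0.643 -0.     0.766]]
ball [ 0.53470667 -0.00748708  0.139     ] rel barrel [-0.05717888 -0.18713603  0.01403819]
[ 0.641 -0.285  0.076] [ 0.639 -0.28   0.01 ]
[ 0.54  -0.28   0.076] [ 0.54  -0.278  0.01 ]
[ 0.458 -0.29   0.076] [ 0.457 -0.289  0.01 ]
jar [ 0.6906307  -0.16045887  0.085     ]
[0.51 0.63 0.04]
[0.41 0.45 0.04]
[0.32 0.24 0.04]
[0.22 0.41 0.04]
```

Request:
{"fn": "carry_out", "kwargs": {"plan": [{"travel": [0.1,0.1,0.3],"angular": [0,0,-0.2],"grip": 1},{"travel": [0.2,0.2,0.5],"angular": [0,0,-0.4],"grip": 1},{"travel": [0.3,0.35,0.5],"angular": [0,0,-0.6],"grip": 1},{"travel": [0.5,0.5,0.5],"angular": [0,0,-0.887],"grip": 1},{"travel": [0.6,0.6,0.5],"angular": [0,0,-0.887],"grip": 1},{"travel": [0.7,0.7,0.5],"angular": [0,0,-0.887],"grip": 1},{"travel": [0.8,0.8,0.5],"angular": [0,0,-0.887],"grip": 1},{"travel": [0.8,0.9,0.5],"angular": [0,0,-0.887],"grip": 1}]}}

```text
time: 0.82
ee_pos: [0.3371, -0.331, 0.3495]
tcp_rot: [-180.0, 0.0, -9.7]
wrist_force: [0.7, -0.2, 0.1]
opening: 0.085
grasp_force: 0.0
```

```bash
cat >> h.py <<'E'
P0=np.array([0.61824359,0.16810328,-0.16893559])
def show():
    o=monitor.get_obs(); print('t',round(o['time'],2),'p',o['ee_pos'].round(4),'rpy',o['tcp_rot'].round(1),'q',o['q'].round(1),'F',o['wrist_force'].round(1),'op',round(o['opening'],4),'gf',round(o['grasp_force'],1)); return o
def delta(pos,Rm,o=None):
    o=o or monitor.get_obs(); R0=R.from_euler('xyz',o['tcp_rot'],degrees=True)
    w=(R.from_matrix(Rm)*R0.inv()).as_rotvec()
    print('travel',((np.array(pos)-o['ee_pos'])/.3).round(3),'ang',(w/.5).round(3),'deg',np.degrees(np.linalg.norm(w)).round(1))
E
python3 -c "
from h import *
show()"
```

```text
t 0.82 p [ 0.3371 -0.331   0.3495] rpy [-180.     0.    -9.7] q [-44.5   0.2  21.3 111.1   0.  145.3] F [ 0.7 -0.2  0.1] op 0.085 gf 0.0
```

Request:
{"fn": "carry_out", "kwargs": {"plan": [{"travel": [0.05,0.44,0.1],"angular": [0,0,0.898],"grip": 1},{"travel": [0.05,0.44,0.1],"angular": [0,0,0.898],"grip": 1},{"travel": [0.05,0.44,0.1],"angular": [0,0,0.898],"grip": 1},{"travel": [0.05,0.44,0.1],"angular": [0,0,0.898],"grip": 1}]}}

```text
time: 1.15
ee_pos: [0.3506, -0.1961, 0.3815]
tcp_rot: [179.9, -0.1, 16.6]
wrist_force: [-0.1, -0.3, 0.5]
opening: 0.0854
grasp_force: 0.0
```

Request:
{"fn": "carry_out", "kwargs": {"plan": [{"travel": [0.05,0.44,0.1],"angular": [0,0,0.898],"grip": 1},{"travel": [0.05,0.44,0.1],"angular": [0,0,0.898],"grip": 1},{"travel": [0.05,0.44,0.1],"angular": [0,0,0.898],"grip": 1},{"travel": [0.05,0.44,0.1],"angular": [0,0,0.898],"grip": 1}]}}

```text
time: 1.48
ee_pos: [0.3655, -0.0643, 0.4109]
tcp_rot: [180.0, -0.1, 42.3]
wrist_force: [0.4, -0.3, 0.2]
opening: 0.0855
grasp_force: 0.0
```

Request:
{"fn": "carry_out", "kwargs": {"plan": [{"travel": [0.05,0.44,0.1],"angular": [0,0,0.898],"grip": 1},{"travel": [0.05,0.44,0.1],"angular": [0,0,0.898],"grip": 1},{"travel": [0.05,0.44,0.1],"angular": [0,0,0.898],"grip": 1},{"travel": [0.05,0.44,0.1],"angular": [0,0,0.898],"grip": 1}]}}

```text
time: 1.82
ee_pos: [0.3808, 0.068, 0.44]
tcp_rot: [-180.0, -0.1, 68.0]
wrist_force: [0.2, -0.9, -0.5]
opening: 0.0852
grasp_force: 0.0
```

Request:
{"fn": "carry_out", "kwargs": {"plan": [{"travel": [0.05,0.44,0.1],"angular": [0,0,0.898],"grip": 1},{"travel": [0.05,0.44,0.1],"angular": [0,0,0.898],"grip": 1},{"travel": [0.05,0.44,0.1],"angular": [0,0,0.898],"grip": 1},{"travel": [0.05,0.44,0.1],"angular": [0,0,0.898],"grip": 1}]}}

```text
time: 2.15
ee_pos: [0.396, 0.2003, 0.4689]
tcp_rot: [-179.9, -0.0, 93.7]
wrist_force: [0.8, -0.1, 0.1]
opening: 0.0853
grasp_force: 0.0
```

Request:
{"fn": "carry_out", "kwargs": {"plan": [{"travel": [0,0,0],"angular": [0,0,0.898],"grip": 1},{"travel": [0,0,0],"angular": [0,0,0.898],"grip": 1},{"travel": [0,0,0],"angular": [0,0,0.898],"grip": 1},{"travel": [0,0,0],"angular": [0,0,0.898],"grip": 1}]}}

```text
time: 2.48
ee_pos: [0.3957, 0.1962, 0.4693]
tcp_rot: [-180.0, -0.0, 119.3]
wrist_force: [0.2, -0.7, -0.4]
opening: 0.0855
grasp_force: 0.0
```

Request:
{"fn": "carry_out", "kwargs": {"plan": [{"travel": [0,0,0],"angular": [0,0,0.898],"grip": 1},{"travel": [0,0,0],"angular": [0,0,0.898],"grip": 1},{"travel": [0,0,0],"angular": [0,0,0.898],"grip": 1},{"travel": [0,0,0],"angular": [0,0,0.898],"grip": 1}]}}

```text
time: 2.82
ee_pos: [0.3957, 0.1959, 0.4694]
tcp_rot: [-180.0, -0.0, 145.0]
wrist_force: [0.4, -0.8, -0.9]
opening: 0.0858
grasp_force: 0.0
```

Request:
{"fn": "carry_out", "kwargs": {"plan": [{"travel": [0,0,0],"angular": [0,0,0.898],"grip": 1},{"travel": [0,0,0],"angular": [0,0,0.898],"grip": 1},{"travel": [0,0,0],"angular": [0,0,0.898],"grip": 1},{"travel": [0,0,0],"angular": [0,0,0.898],"grip": 1}]}}

```text
time: 3.15
ee_pos: [0.3957, 0.1959, 0.4694]
tcp_rot: [-180.0, -0.0, 170.7]
wrist_force: [1.0, 0.1, 0.1]
opening: 0.0853
grasp_force: 0.0
```

Request:
{"fn": "carry_out", "kwargs": {"plan": [{"travel": [0.1,0,-0.18],"angular": [-0.117,-0.688,0],"grip": 1},{"travel": [0.1,0,-0.18],"angular": [-0.117,-0.688,0],"grip": 1},{"travel": [0.1,0,-0.18],"angular": [-0.117,-0.688,0],"grip": 1},{"travel": [0.1,0,-0.18],"angular": [-0.117,-0.688,0],"grip": 1}]}}

```text
time: 3.48
ee_pos: [0.4257, 0.1954, 0.4119]
tcp_rot: [-179.8, 20.1, 170.4]
wrist_force: [-0.8, -0.8, -0.4]
opening: 0.0856
grasp_force: 0.0
```

Request:
{"fn": "carry_out", "kwargs": {"plan": [{"travel": [0.1,0,-0.18],"angular": [-0.117,-0.688,0],"grip": 1},{"travel": [0.1,0,-0.18],"angular": [-0.117,-0.688,0],"grip": 1},{"travel": [0.1,0,-0.18],"angular": [-0.117,-0.688,0],"grip": 1},{"travel": [0.1,0,-0.18],"angular": [-0.117,-0.688,0],"grip": 1},{"travel": [0.1,0,-0.18],"angular": [-0.117,-0.688,0],"grip": 1}]}}

```text
time: 3.9
ee_pos: [0.454, 0.1959, 0.3606]
tcp_rot: [-179.9, 39.9, 170.5]
wrist_force: [-0.5, 0.2, 0.3]
opening: 0.0854
grasp_force: 0.0
```

```bash
python3 -c "
from h import *
show()
o,Rm=rimpose(P0); T=Rm@np.diag([-1,1,-1])
delta(o+Rm[:,2]*.12,T)
snap('wrist','w1')
a=cv2.imread('pics/w1.png'); cv2.imwrite('pics/w1b.png',cv2.resize(a,(800,500),interpolation=cv2.INTER_CUBIC))"
```

```text
t 3.9 p [0.454  0.1959 0.3606] rpy [-179.9   39.9  170.5] q [ 41.3 -28.9 -10.8  80.3 -29.9  43.3] F [-0.5  0.2  0.3] op 0.0854 gf 0.0
travel [0.002 0.    0.007] ang [ 0.001 -0.003 -0.006] deg 0.2
```

View pics/w1b.png

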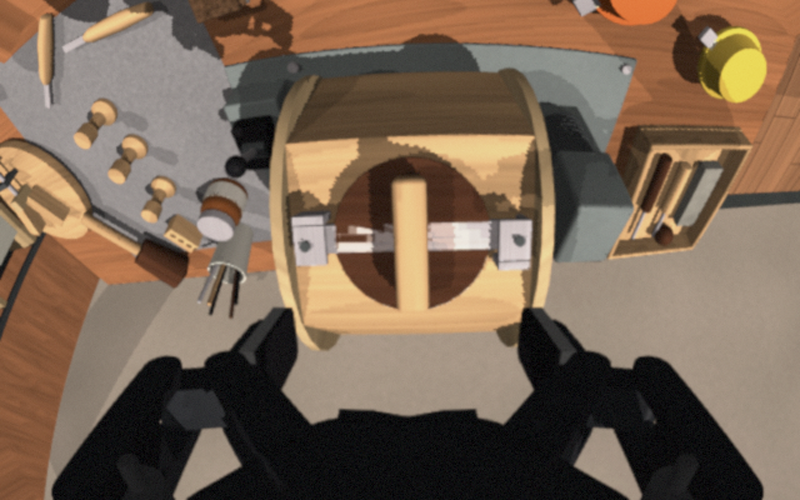

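Wrist view (800-px picture): plug seen square on. The bar top spans (407,181) to (412,308), with keepers at (312,240) and (514,244).

```bash
cat >> h.py <<'E'
def wproj(c,P):
    T=c['T_tool_cam']; o=c['obs']; Rt=R.from_euler('xyz',o['tcp_rot'],degrees=True).as_matrix()
    v=F@(T[:3,:3].T@(Rt.T@(np.array(P)-o['ee_pos'])-T[:3,3])); rr=np.hypot(v[0],v[1]); return c['mtx'][:2,2]+c['mtx'][0,0]*np.arctan2(rr,v[2])*v[:2]/rr
E
python3 - <<'E'
from h import *
from scipy.optimize import least_squares
t,s,w=load('top0'),load('side0'),load('w1')
obs=[(t,(282.7,183),(0,.074,.0175),.5),(t,(328,189.7),(0,-.074,.0175),.5),(t,(304.9,188),(0,0,.042),.5),(s,(333.3,143),(0,.074,.0175),.5),(s,(335.8,178.5),(0,-.074,.0175),.5)]
wo=[((312,240),(0,-.074,.0175)),((514.5,244),(0,.074,.0175)),((409,181),(-.045,0,.042)),((413,308),(.045,0,.042))]
def f(p):
    o,Rm=rimpose(p); a=[k*(proj(c,o+Rm@np.array(q))-uv) for c,uv,q,k in obs]
    return np.concatenate(a+[wproj(w,o+Rm@np.array(q))-np.array(uv)/1.25 for uv,q in wo])
def g(p): return f(p)[10:]
for fn in(f,g):
    r=least_squares(fn,P0); print(r.x,np.degrees(r.x[2]),r.fun.round(1)); o,Rm=rimpose(r.x); print(o)
delta(o+Rm[:,2]*.08,Rm@np.diag([-1,1,-1]))
E
```

```text
[ 0.61347841  0.17415766 -0.15612184] -8.945122721260788 [-0.5  0.2 -0.4  0.3 -0.8  1.2 -1.6 -0.2 -1.  -1.1 -3.1  1.8  0.7 -2.2
  2.2 -1.2 -0.6  5.8]
[0.52585257 0.18795021 0.27071413]
[ 0.61316545  0.17433839 -0.1556    ] -8.915223575106564 [-3.1  1.6  0.9 -2.4  2.3 -1.5 -0.5  5.6]
[0.52553242 0.18808521 0.27071413]
travel [ 0.066 -0.001 -0.102] ang [-0.003 -0.002  0.022] deg 0.6
```

```bash
python3 -c "
import cv2
a=cv2.imread('pics/w1.png')[110:270,220:440]; cv2.imwrite('pics/c3.png',cv2.resize(a,None,fx=3.6,fy=3.6,interpolation=cv2.INTER_CUBIC))"
```

```text
(no output)
```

View pics/c3.png

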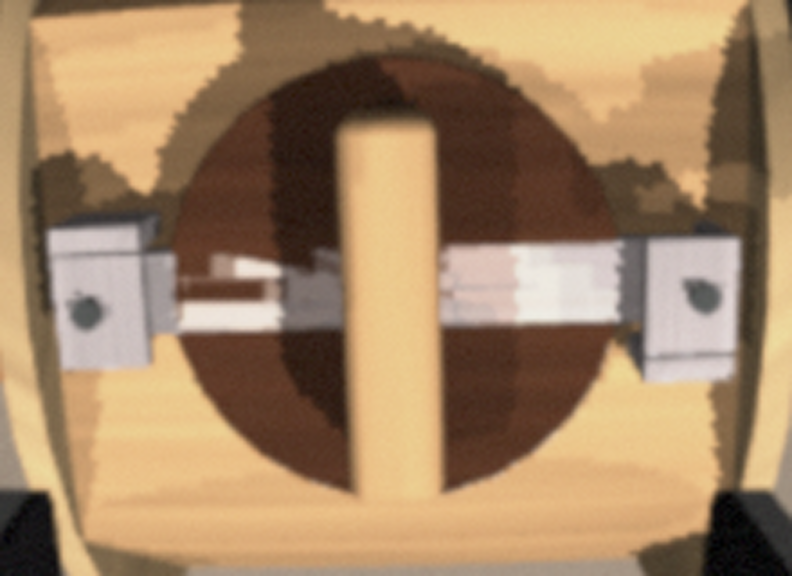

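```bash
python3 - <<'E'
from h import *
from scipy.optimize import least_squares
t,s,w=load('top0'),load('side0'),load('w1')
obs=[(t,(304.9,188),(0,0,.042),.5)]
wo=[((105,310),(0,-.074,.0175)),((691,295),(0,.074,.0175)),((388,122),(-.045,0,.042)),((399,497),(.045,0,.042))]
def f(p):
    o,Rm=rimpose(p[:3]); o=o+Rm[:,2]*p[3] if len(p)>3 else o
    return np.concatenate([wproj(w,o+Rm@np.array(q))-(np.array(uv)/3.6+[220,110]) for uv,q in wo])
for p0 in(P0,np.r_[P0,0]):
    r=least_squares(f,p0); print(r.x,np.degrees(r.x[2]),r.fun.round(1)); o,Rm=rimpose(r.x[:3]); print(o)
    delta(o+Rm[:,2]*.025,Rm@np.diag([-1,1,-1]))
    print([proj(c,o+Rm@np.array(q)).round(1) for c,q in ((t,(0,.074,.0175)),(t,(0,-.074,.0175)),(t,(0,0,.042)),(s,(0,.074,.0175)),(s,(0,-.074,.0175)))])
E
```

```text
[ 0.61385605  0.17801374 -0.12165244] -6.97017133500171 [-1.6 -0.7  1.4 -0.8 -0.1 -0.4  0.2  4.1]
[0.52580693 0.18877828 0.27071413]
travel [ 0.183 -0.018 -0.243] ang [-0.003 -0.002  0.089] deg 2.6
[array([281.4, 184.2]), array([327.1, 189.6]), array([303.3, 190.5]), array([329.3, 142.6]), array([334.7, 176.1])]
[ 0.61541492  0.17764281 -0.12195407 -0.00611181] -6.987453472875976 [ 0.5 -1.3 -0.7 -1.2  0.   0.5  0.2  1.9]
[0.52736906 0.18843391 0.27071413]
travel [ 0.189 -0.02  -0.243] ang [-0.003 -0.002  0.089] deg 2.5
[array([281.6, 183.7]), array([327.2, 189.1]), array([303.4, 190. ]), array([329.8, 142.6]), array([335.2, 176.2])]
```

Yaw about -7°. Moving in to grip with a stop on the way.

```bash
cat >> h.py <<'E'
P1=np.array([0.6146,0.1770,np.radians(-7)])
ro,rR=rimpose(P1); TG=rR@np.diag([-1,1,-1])
def rim(x,y,z,rot=0):  # tool pose at rim coords, twisted rot deg about rim z
    return ro+rR@np.array([x,y,z]), R.from_rotvec(rR[:,2]*np.radians(rot)).as_matrix()@TG
E
python3 -c "
from h import *
print(ro,rR)
delta(*rim(0,0,.07)); print(rR[:,2]*.049/.3)"
```

```text
[0.5265565  0.18781038 0.27071413] [[ 7.60334464e-01  1.21869343e-01 -6.37996368e-01]
 [-9.33573333e-02  9.92546152e-01  7.83361039e-02]
 [ 6.42787610e-01 -6.93889390e-18  7.66044443e-01]]
travel [ 0.09  -0.01  -0.128] ang [-0.003 -0.002  0.088] deg 2.5
[-0.10420607  0.0127949   0.12512059]
```

Request:
{"fn": "carry_out", "kwargs": {"plan": [{"travel": [0.09,-0.01,-0.128],"angular": [-0.003,-0.002,0.088],"grip": 1},{"travel": [0.09,-0.01,-0.128],"angular": [-0.003,-0.002,0.088],"grip": 1}]}}

```text
time: 4.12
ee_pos: [0.484, 0.1929, 0.3204]
tcp_rot: [-179.8, 39.8, 173.2]
wrist_force: [-0.3, 0.0, -2.3]
opening: 0.0855
grasp_force: 0.0
```

Request:
{"fn": "carry_out", "kwargs": {"plan": [{"travel": [0.05,-0.006,-0.06],"angular": [0,0,0],"grip": 1},{"travel": [0.104,-0.013,-0.125],"angular": [0,0,0],"grip": 1},{"travel": [0.104,-0.013,-0.125],"angular": [0,0,0],"grip": 0.0},{"travel": [0.104,-0.013,-0.125],"angular": [0,0,0],"grip": -0.2}]}}

```text
time: 4.45
ee_pos: [0.5149, 0.1886, 0.287]
tcp_rot: [-179.9, 40.0, 172.8]
wrist_force: [-0.3, 0.3, 0.2]
opening: 0.0639
grasp_force: 0.0
```

```bash
python3 -c "
from h import *
show(); delta(*rim(0,0,.021))
snap('wrist','w2')
a=cv2.imread('pics/w2.png')[60:360,80:560]; cv2.imwrite('pics/w2b.png',cv2.resize(a,(800,500),interpolation=cv2.INTER_CUBIC))"
```

```text
t 4.45 p [0.5149 0.1886 0.287 ] rpy [-179.9   40.   172.8] q [ 33.8 -28.4 -19.7  66.5 -25.   33.7] F [-0.3  0.3  0.2] op 0.0639 gf 0.0
travel [-0.006  0.003 -0.001] ang [ 0.002 -0.001  0.009] deg 0.3
```

View pics/w2b.png

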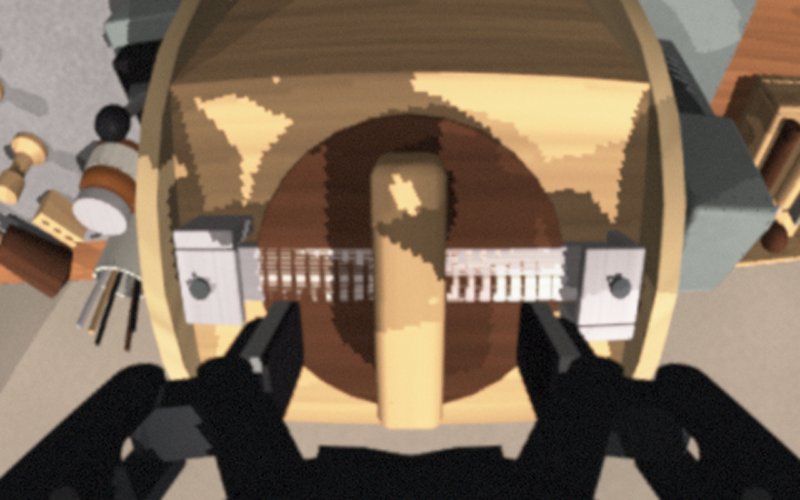

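Wrist view: the bar sits midway between the fingers (bar x≈409, fingers 300/520), and keeper plates are at (209,286) and (611,288). I'll refit with these before closing.

```bash
python3 - <<'E'
from h import *
from scipy.optimize import least_squares
w=load('w2')
wo=[((209,286),(0,-.074,.0175)),((611,288),(0,.074,.0175)),((408,154),(-.045,0,.042)),((410,426),(.045,0,.042))]
def f(p):
    o,Rm=rimpose(p[:3]); o=o+Rm[:,2]*p[3] if len(p)>3 else o
    return np.concatenate([wproj(w,o+Rm@np.array(q))-(np.array(uv)/(5/3)+[80,60]) for uv,q in wo])
for p0 in(P0,np.r_[P0,0]):
    r=least_squares(f,p0); o,Rm=rimpose(r.x[:3]); o=o+Rm[:,2]*p0[3] if len(p0)>3 else o; print(r.x,np.degrees(r.x[2]),r.fun.round(1)); print(o, Rm.T@(w['obs']['ee_pos']-o))
E
```

```text
[ 0.61154778  0.17730967 -0.123248  ] -7.061590229160726 [-2.8 -2.5  2.4 -3.8  0.5  4.  -0.3  5.3]
[0.52351596 0.18821469 0.27071413] [ 0.00388174 -0.00066702  0.01804745]
[ 0.61224924  0.17720957 -0.12328789 -0.0027751 ] -7.063875488047741 [-0.8 -3.5  0.4 -4.8  0.5  4.4 -0.3  2.6]
[0.52421785 0.1881181  0.27071413] [ 0.00333906 -0.00065782  0.01850281]
```

Request:
{"fn": "carry_out", "kwargs": {"plan": [{"travel": [-0.008,0.002,-0.004],"angular": [0,0,0],"grip": -1},{"travel": [-0.008,0.002,-0.004],"angular": [0,0,0],"grip": -1},{"travel": [-0.008,0.002,-0.004],"angular": [0,0,0],"grip": -1},{"travel": [-0.008,0.002,-0.004],"angular": [0,0,0],"grip": -1},{"travel": [-0.008,0.002,-0.004],"angular": [0,0,0],"grip": -1},{"travel": [-0.008,0.002,-0.004],"angular": [0,0,0],"grip": -1},{"travel": [-0.008,0.002,-0.004],"angular": [0,0,0],"grip": -1},{"travel": [-0.008,0.002,-0.004],"angular": [0,0,0],"grip": -1}], "grip_force": 70}}

```text
time: 5.17
ee_pos: [0.5114, 0.1896, 0.2844]
tcp_rot: [-179.9, 40.1, 172.9]
wrist_force: [-0.1, -0.2, 0.8]
opening: 0.0001
grasp_force: 0.0
```

```bash
python3 -c "
from h import *
show(); delta(*rim(-.0015,0,.021)); delta(*rim(-.0015,0,.021,22.5));print(rR[:,2]*np.radians(22.5)/.5)"
```

```text
t 5.17 p [0.5114 0.1896 0.2844] rpy [-179.9   40.1  172.9] q [ 34.2 -28.9 -20.3  66.4 -25.2  33.9] F [-0.1 -0.2  0.8] op 0.0001 gf 0.0
travel [0.002 0.    0.005] ang [0.003 0.002 0.004] deg 0.2
travel [0.002 0.    0.005] ang [-0.498  0.064  0.606] deg 22.5
[-0.50108118  0.06152503  0.6016499 ]
```

```bash
python3 -c "
from h import *
snap('wrist','w3');snap('side','s3')
a=cv2.imread('pics/w3.png')[60:360,80:560];b=cv2.imread('pics/s3.png')[90:240,260:420]
a=cv2.resize(a,(480,300));b=cv2.resize(b,(320,300),interpolation=cv2.INTER_CUBIC)
cv2.imwrite('pics/w3b.png',np.hstack([a,b]))"
```

```text
(no output)
```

View pics/w3b.png

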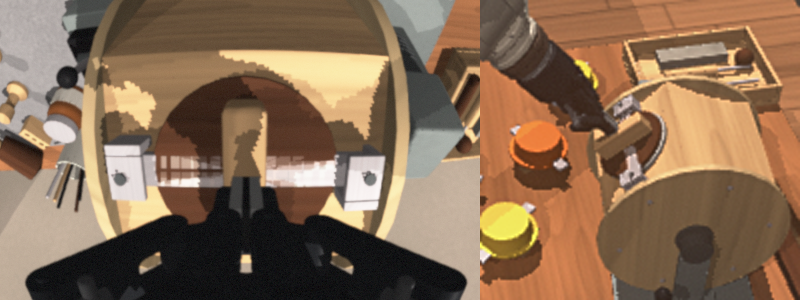

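```bash
python3 -c "
from h import *
w=load('w3');s=load('s3');o=w['obs'];Rt=R.from_euler('xyz',o['tcp_rot'],degrees=True).as_matrix()
print(o['opening'])
for d in(-.03,-.02,-.008,0,.011): P=o['ee_pos']+Rt[:,2]*d; print(d,wproj(w,P)-[80,60],(proj(s,P)-[260,90])*2+[480,0])
for q in((-.045,0,.042),(0,0,.042),(.045,0,.042)): P=ro+rR@np.array(q); print(q,wproj(w,P)-[80,60],(proj(s,P)-[260,90])*2+[480,0])
"
```

```text
5.289623127901201e-05
-0.03 [244.25082502 200.24045581] [609.55552326 127.11716592]
-0.02 [244.33925873 191.71275442] [613.6737386  130.68108733]
-0.008 [244.43327861 182.68801433] [618.55506698 134.90541009]
0 [244.48965289 177.29705595] [621.77321106 137.69040592]
0.011 [244.56008332 170.58300964] [626.15184117 141.47969141]
(-0.045, 0, 0.042) [244.2518202  110.23218853] [591.46505312 144.16662097]
(0, 0, 0.042) [244.41166378 198.17269362] [614.47069679 129.08918954]
(0.045, 0, 0.042) [244.58983374 267.6161637 ] [638.31575585 113.46162231]
```

```bash
python3 -c "
from h import *
a=cv2.imread('pics/w3.png')[155:295,260:390];b=cv2.imread('pics/s3.png')[115:195,300:360]
a=cv2.resize(a,(390,420),interpolation=cv2.INTER_CUBIC);b=cv2.resize(b,(405,540),interpolation=cv2.INTER_CUBIC)
z=np.zeros((540,800,3),np.uint8);z[:420,:390]=a;z[:,395:]=b
cv2.imwrite('pics/w3c.png',z)"
```

View pics/w3c.png

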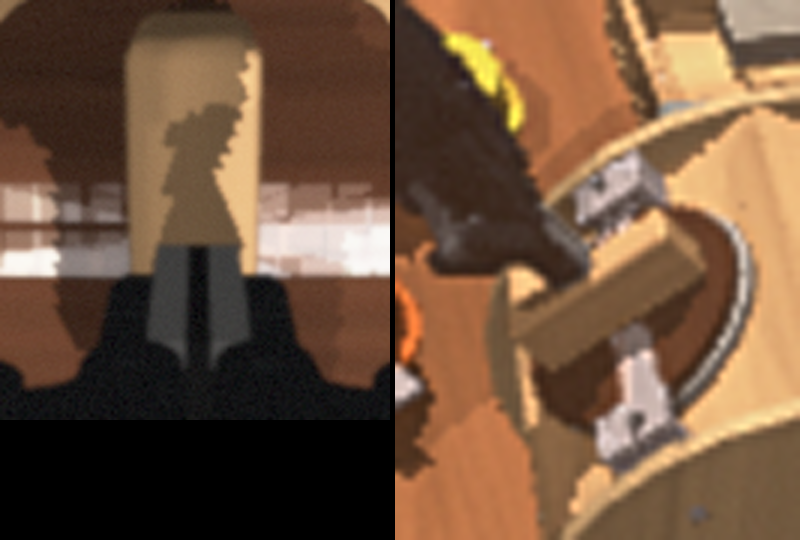

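```bash
python3 -c "
from h import *
w=load('w3');o=w['obs'];Rt=R.from_euler('xyz',o['tcp_rot'],degrees=True).as_matrix()
for d in(-.02,-.01,0,.011):
  for x in(-.011,.011): print(d,x,wproj(w,o['ee_pos']+Rt@np.array([x,.013,d])).round(1))
for z in(.042,.03,.02): print(z,wproj(w,ro+rR@np.array([-.045,.011,z])).round(1),wproj(w,ro+rR@np.array([-.045,-.011,z])).round(1))
"
```

```text
-0.02 -0.011 [349.1 270.6]
-0.02 0.011 [350.3 231.6]
-0.01 -0.011 [347.9 262.2]
-0.01 0.011 [348.9 224.9]
0 -0.011 [346.8 254.7]
0 0.011 [347.7 219. ]
0.011 -0.011 [345.6 247.2]
0.011 0.011 [346.4 213.2]
0.042 [347.8 170.3] [300.8 170.3]
0.03 [346.2 166.4] [302.7 166.5]
0.02 [345.  163.6] [304.1 163.7]
```

The fingers shut just above the bar, with the tip shadow meeting the tip. The pads are further back than I assumed, so I'll open a little and advance by feel.

Request:
{"fn": "carry_out", "kwargs": {"plan": [{"travel": [0,0,0],"angular": [0,0,0],"grip": 0.1},{"travel": [0,0,0],"angular": [0,0,0],"grip": 0.1},{"travel": [0,0,0],"angular": [0,0,0],"grip": 0.1},{"travel": [0,0,0],"angular": [0,0,0],"grip": 0.1},{"travel": [0.011,-0.001,-0.013],"angular": [0,0,0],"grip": 0.1},{"travel": [0.021,-0.003,-0.026],"angular": [0,0,0],"grip": 0.1},{"travel": [0.021,-0.003,-0.026],"angular": [0,0,0],"grip": 0.1}]}}

```text
time: 5.85
ee_pos: [0.518, 0.1884, 0.2752]
tcp_rot: [-179.8, 40.0, 173.0]
wrist_force: [-0.1, 0.3, -0.2]
opening: 0.047
grasp_force: 0.0
```

Request:
{"fn": "carry_out", "kwargs": {"plan": [{"travel": [0.006,-0.001,-0.008],"angular": [0,0,0],"grip": 0.1},{"travel": [0.012,-0.002,-0.015],"angular": [0,0,0],"grip": 0.1},{"travel": [0.012,-0.002,-0.015],"angular": [0,0,0],"grip": 0.1}]}}

```text
time: 6.1
ee_pos: [0.5215, 0.1879, 0.2714]
tcp_rot: [-179.9, 40.0, 173.0]
wrist_force: [-0.2, -1.1, 0.1]
opening: 0.047
grasp_force: 0.0
```

Request:
{"fn": "carry_out", "kwargs": {"plan": [{"travel": [0,0,0],"angular": [0,0,0],"grip": -1},{"travel": [0,0,0],"angular": [0,0,0],"grip": -1},{"travel": [0,0,0],"angular": [0,0,0],"grip": -1},{"travel": [0,0,0],"angular": [0,0,0],"grip": -1},{"travel": [0,0,0],"angular": [0,0,0],"grip": -1}], "grip_force": 70}}

```text
time: 6.52
ee_pos: [0.5213, 0.188, 0.2725]
tcp_rot: [-179.9, 40.1, 172.9]
wrist_force: [-4.9, -0.8, 3.6]
opening: 0.0201
grasp_force: 69.7
```

```bash
python3 -c "
from h import *
show(); snap('wrist','w4');snap('side','s4')
a=cv2.imread('pics/w4.png')[100:300,220:430];b=cv2.imread('pics/s4.png')[115:195,300:360]
a=cv2.resize(a,(420,400),interpolation=cv2.INTER_CUBIC);b=cv2.resize(b,(375,500),interpolation=cv2.INTER_CUBIC)
z=np.zeros((500,800,3),np.uint8);z[:400,:420]=a;z[:,425:]=b
cv2.imwrite('pics/w4c.png',z)"
```

```text
t 6.52 p [0.5213 0.188  0.2725] rpy [-179.9   40.1  172.9] q [ 33.2 -28.4 -21.4  64.4 -24.7  33. ] F [-4.9 -0.8  3.6] op 0.0201 gf 69.7
```

Request:
{"fn": "carry_out", "kwargs": {"plan": [{"travel": [0,0,0],"angular": [0,0,0],"grip": 0},{"travel": [0,0,0],"angular": [0,0,0],"grip": 0},{"travel": [0,0,0],"angular": [0,0,0],"grip": 0},{"travel": [0.011,-0.001,-0.013],"angular": [0,0,0],"grip": 0},{"travel": [0.021,-0.003,-0.026],"angular": [0,0,0],"grip": 0},{"travel": [0.021,-0.003,-0.026],"angular": [0,0,0],"grip": 0}]}}

```text
time: 7.12
ee_pos: [0.5279, 0.1869, 0.2628]
tcp_rot: [-179.8, 40.0, 173.0]
wrist_force: [-0.6, 0.1, -0.6]
opening: 0.0428
grasp_force: 0.0
```

Request:
{"fn": "carry_out", "kwargs": {"plan": [{"travel": [0,0,0],"angular": [0,0,0],"grip": -1},{"travel": [0,0,0],"angular": [0,0,0],"grip": -1},{"travel": [0,0,0],"angular": [0,0,0],"grip": -1},{"travel": [0,0,0],"angular": [0,0,0],"grip": -1},{"travel": [0,0,0],"angular": [0,0,0],"grip": -1}], "grip_force": 70}}

```text
time: 7.53
ee_pos: [0.5276, 0.1872, 0.2643]
tcp_rot: [-179.9, 40.0, 173.0]
wrist_force: [-1.3, -1.0, -0.8]
opening: 0.0208
grasp_force: 68.7
```

```bash
python3 -c "
from h import *
o=show(); print(rR.T@(o['ee_pos']-ro)); snap('wrist','w4');snap('side','s4')
a=cv2.imread('pics/w4.png')[100:300,220:430];b=cv2.imread('pics/s4.png')[115:195,300:360]
a=cv2.resize(a,(420,400),interpolation=cv2.INTER_CUBIC);b=cv2.resize(b,(375,500),interpolation=cv2.INTER_CUBIC)
z=np.zeros((500,800,3),np.uint8);z[:400,:420]=a;z[:,425:]=b
cv2.imwrite('pics/w4c.png',z)"
```

```text
t 7.53 p [0.5276 0.1872 0.2643] rpy [-179.9   40.   173. ] q [ 32.6 -28.  -22.   63.1 -24.3  32.4] F [-1.3 -1.  -0.8] op 0.0208 gf 68.7
[-0.00327116 -0.00051407 -0.0056341 ]
```

View pics/w4c.png

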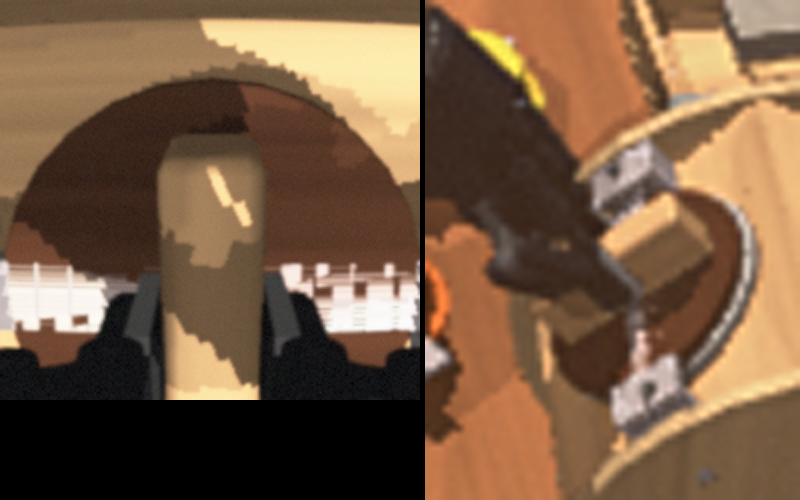

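Now the fingers straddle the bar well (bar x 160–262 between the pads), and the side view shows the tips just over the flange. Twisting CCW in stages.

Request:
{"fn": "carry_out", "kwargs": {"plan": [{"travel": [0,0,0],"angular": [-0.1,0.0123,0.12],"grip": -1},{"travel": [0,0,0],"angular": [-0.2,0.0246,0.24],"grip": -1},{"travel": [0,0,0],"angular": [-0.3,0.037,0.36],"grip": -1},{"travel": [0,0,0],"angular": [-0.4,0.049,0.48],"grip": -1},{"travel": [0,0,0],"angular": [-0.501,0.0615,0.602],"grip": -1},{"travel": [0,0,0],"angular": [-0.501,0.0615,0.602],"grip": -1}], "grip_force": 100}}

```text
time: 8.13
ee_pos: [0.5277, 0.1872, 0.2645]
tcp_rot: [-161.9, 36.4, -158.4]
wrist_force: [-1.9, -1.0, 1.2]
opening: 0.0203
grasp_force: 98.2
```

```bash
python3 -c "
from h import *
o=show(); print(o['torque']); print('rimF',rR.T@o['wrist_force'],'rimT',rR.T@o['torque'])"
```

```text
t 8.13 p [0.5277 0.1872 0.2645] rpy [-161.9   36.4 -158.4] q [ 32.6 -28.  -22.1  63.  -24.3   9.7] F [-1.9 -1.   1.2] op 0.0203 gf 98.2
[-0.14926335  0.91272616 -0.00728263]
rimF [-0.60565669 -1.27881666  2.08736252] rimT [-0.20338093  0.88773221  0.16115007]
```

Request:
{"fn": "carry_out", "kwargs": {"plan": [{"travel": [0,0,0],"angular": [-0.1,0.0123,0.12],"grip": -1},{"travel": [0,0,0],"angular": [-0.2,0.0246,0.24],"grip": -1},{"travel": [0,0,0],"angular": [-0.3,0.037,0.36],"grip": -1},{"travel": [0,0,0],"angular": [-0.4,0.049,0.48],"grip": -1},{"travel": [0,0,0],"angular": [-0.501,0.0615,0.602],"grip": -1},{"travel": [0,0,0],"angular": [-0.501,0.0615,0.602],"grip": -1}]}}

```text
time: 8.63
ee_pos: [0.528, 0.1869, 0.2648]
tcp_rot: [-149.1, 27.1, -134.4]
wrist_force: [-0.6, -2.5, 0.7]
opening: 0.0201
grasp_force: 98.1
```

Request:
{"fn": "carry_out", "kwargs": {"plan": [{"travel": [-0.01,0.001,0.013],"angular": [0,0,0],"grip": -1},{"travel": [-0.021,0.003,0.026],"angular": [0,0,0],"grip": -1},{"travel": [-0.032,0.004,0.038],"angular": [0,0,0],"grip": -1},{"travel": [-0.043,0.005,0.051],"angular": [0,0,0],"grip": -1}]}}

```text
time: 8.97
ee_pos: [0.5142, 0.1888, 0.2796]
tcp_rot: [-149.3, 27.1, -134.5]
wrist_force: [-0.5, 0.9, -3.4]
opening: 0.0198
grasp_force: 98.3
```

Request:
{"fn": "carry_out", "kwargs": {"plan": [{"travel": [-0.043,0.005,0.051],"angular": [0,0,0],"grip": -1},{"travel": [-0.085,0.01,0.102],"angular": [0,0,0],"grip": -1},{"travel": [-0.128,0.016,0.153],"angular": [0,0,0],"grip": -1},{"travel": [-0.17,0.021,0.204],"angular": [0,0,0],"grip": -1},{"travel": [-0.17,0.021,0.204],"angular": [0,0,0],"grip": -1}]}}

```text
time: 9.38
ee_pos: [0.4627, 0.1956, 0.3451]
tcp_rot: [-149.2, 27.4, -134.4]
wrist_force: [1.1, 0.3, -1.8]
opening: 0.0202
grasp_force: 98.8
```

```bash
python3 -c "
from h import *
o=show(); snap('side','s5');snap('wrist','w5')
a=cv2.imread('pics/s5.png')[60:260,230:480];b=cv2.imread('pics/w5.png')
z=np.zeros((400,800,3),np.uint8);z[:,:500]=cv2.resize(a,(500,400),interpolation=cv2.INTER_CUBIC);z[:250,500:]=cv2.resize(b,(400,250))[:,50:350]
cv2.imwrite('pics/s5b.png',z)"
```

```text
t 9.38 p [0.4627 0.1956 0.3451] rpy [-149.2   27.4 -134.4] q [ 39.5 -30.9 -14.3  76.2 -27.9  -6.1] F [ 1.1  0.3 -1.8] op 0.0202 gf 98.8
```

View pics/s5b.png

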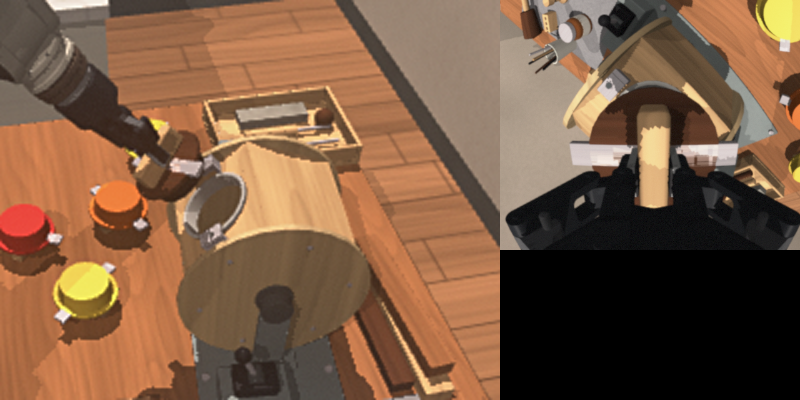

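The plug is out with its ears at 45°, and the open port ring shows at (215,205) in the crop. Carrying it to the bench right of the tumbler at (0.47,-0.14).

Request:
{"fn": "carry_out", "kwargs": {"plan": [{"travel": [-0.1,0,0.1],"angular": [0.043,0.346,0],"grip": -1},{"travel": [-0.15,-0.05,0.15],"angular": [0.085,0.693,0],"grip": -1},{"travel": [-0.15,-0.1,0.15],"angular": [0.085,0.693,0],"grip": -1},{"travel": [-0.15,-0.2,0.15],"angular": [0.085,0.693,0],"grip": -1}]}}

```text
time: 9.82
ee_pos: [0.4219, 0.1368, 0.3831]
tcp_rot: [-165.9, 13.6, -140.3]
wrist_force: [1.9, 0.6, -4.9]
opening: 0.0201
grasp_force: 98.7
```

Request:
{"fn": "carry_out", "kwargs": {"plan": [{"travel": [0,-0.1,0],"angular": [0.043,0.346,0],"grip": -1},{"travel": [0,-0.2,0],"angular": [0.085,0.693,0],"grip": -1},{"travel": [0,-0.3,0],"angular": [0.085,0.693,0],"grip": -1},{"travel": [0,-0.4,0],"angular": [0.085,0.693,0],"grip": -1},{"travel": [0,-0.45,0],"angular": [0.085,0.693,0],"grip": -1}]}}

```text
time: 10.23
ee_pos: [0.4209, -0.0035, 0.3825]
tcp_rot: [179.9, -0.3, -142.2]
wrist_force: [-0.1, 0.1, -2.5]
opening: 0.02
grasp_force: 99.3
```

Request:
{"fn": "carry_out", "kwargs": {"plan": [{"travel": [0,-0.1,0],"angular": [0,0,0],"grip": -1},{"travel": [0.05,-0.2,0],"angular": [0,0,0],"grip": -1},{"travel": [0.1,-0.3,-0.1],"angular": [0,0,0],"grip": -1},{"travel": [0.15,-0.4,-0.2],"angular": [0,0,0],"grip": -1},{"travel": [0.17,-0.47,-0.3],"angular": [0,0,0],"grip": -1},{"travel": [0.17,-0.47,-0.3],"angular": [0,0,0],"grip": -1}]}}

```text
time: 10.73
ee_pos: [0.4697, -0.1447, 0.2874]
tcp_rot: [179.7, -0.3, -142.2]
wrist_force: [-1.3, 0.1, -3.8]
opening: 0.0202
grasp_force: 99.4
```

```bash
python3 -c "
from h import *
o=show(); y=np.radians(o['tcp_rot'][2]); x=np.array([np.cos(y),np.sin(y),0]); z=np.array([0,0,-1.])
delta((.47,-.14,.15),np.c_[x,np.cross(z,x),z])"
```

```text
t 10.73 p [ 0.4697 -0.1447  0.2874] rpy [ 179.7   -0.3 -142.2] q [-1.710e+01 -1.000e-01  1.370e+01  1.042e+02 -1.000e-01 -5.480e+01] F [-1.3  0.1 -3.8] op 0.0202 gf 99.4
travel [ 0.001  0.016 -0.458] ang [-0.001 -0.015  0.   ] deg 0.4
```

Request:
{"fn": "carry_out", "kwargs": {"plan": [{"travel": [0,0.016,-0.14],"angular": [-0.001,-0.015,0],"grip": -1},{"travel": [0,0.016,-0.28],"angular": [-0.001,-0.015,0],"grip": -1},{"travel": [0,0.016,-0.42],"angular": [-0.001,-0.015,0],"grip": -1},{"travel": [0,0.016,-0.55],"angular": [-0.001,-0.015,0],"grip": -1},{"travel": [0,0.016,-0.65],"angular": [-0.001,-0.015,0],"grip": -1},{"travel": [0,0.016,-0.72],"angular": [-0.001,-0.015,0],"grip": -1},{"travel": [0,0.016,-0.75],"angular": [-0.001,-0.015,0],"grip": -1},{"travel": [0,0.016,-0.75],"angular": [-0.001,-0.015,0],"grip": -1}]}}

```text
time: 11.4
ee_pos: [0.4684, -0.136, 0.0684]
tcp_rot: [-179.8, 0.2, -142.1]
wrist_force: [-0.7, -1.1, -2.7]
opening: 0.0203
grasp_force: 99.4
```

Request:
{"fn": "carry_out", "kwargs": {"plan": [{"travel": [0,0,-0.01],"angular": [0,0,0],"grip": -1},{"travel": [0,0,-0.02],"angular": [0,0,0],"grip": -1},{"travel": [0,0,-0.02],"angular": [0,0,0],"grip": -1}]}}

```text
time: 11.65
ee_pos: [0.4705, -0.1365, 0.0658]
tcp_rot: [-179.5, 0.4, -142.0]
wrist_force: [-0.4, -0.3, -3.9]
opening: 0.0203
grasp_force: 99.4
```

Request:
{"fn": "carry_out", "kwargs": {"plan": [{"travel": [0,0,-0.01],"angular": [0,0,0],"grip": -1},{"travel": [0,0,-0.02],"angular": [0,0,0],"grip": -1},{"travel": [0,0,-0.02],"angular": [0,0,0],"grip": -1}]}}

```text
time: 11.9
ee_pos: [0.4697, -0.1362, 0.0586]
tcp_rot: [-179.6, 0.4, -142.0]
wrist_force: [-0.7, 0.1, -2.9]
opening: 0.0201
grasp_force: 99.4
```

Request:
{"fn": "carry_out", "kwargs": {"plan": [{"travel": [0,0,0],"angular": [0,0,0],"grip": -1},{"travel": [0,0,0],"angular": [0,0,0],"grip": -1},{"travel": [0,0,0],"angular": [0,0,0],"grip": -1}]}}

```text
time: 12.15
ee_pos: [0.4698, -0.1363, 0.059]
tcp_rot: [-179.6, 0.4, -142.0]
wrist_force: [0.7, 0.2, -3.4]
opening: 0.02
grasp_force: 99.4
```

```bash
python3 -c "
from h import *
show()"
```

```text
t 12.15 p [ 0.4698 -0.1363  0.059 ] rpy [-179.6    0.4 -142. ] q [-16.2  -4.2 -15.8  77.8   0.1 -54.2] F [ 0.7  0.2 -3.4] op 0.02 gf 99.4
```

Request:
{"fn": "carry_out", "kwargs": {"plan": [{"travel": [0,0,-0.01],"angular": [0.01,-0.01,0],"grip": -1},{"travel": [0,0,-0.02],"angular": [0.01,-0.01,0],"grip": -1},{"travel": [0,0,-0.02],"angular": [0.01,-0.01,0],"grip": -1}]}}

```text
time: 12.4
ee_pos: [0.4694, -0.1362, 0.052]
tcp_rot: [-179.7, 0.8, -142.0]
wrist_force: [-0.1, -0.1, -2.9]
opening: 0.0206
grasp_force: 99.4
```

Request:
{"fn": "carry_out", "kwargs": {"plan": [{"travel": [0,0,-0.01],"angular": [0,0,0],"grip": -1},{"travel": [0,0,-0.02],"angular": [0,0,0],"grip": -1},{"travel": [0,0,-0.02],"angular": [0,0,0],"grip": -1}]}}

```text
time: 12.65
ee_pos: [0.4694, -0.1361, 0.046]
tcp_rot: [-179.7, 0.7, -142.0]
wrist_force: [-0.2, -0.8, -3.0]
opening: 0.0201
grasp_force: 99.4
```

```bash
python3 -c "
from h import *
show()"
```

```text
t 12.65 p [ 0.4694 -0.1361  0.046 ] rpy [-179.7    0.7 -142. ] q [-16.4  -4.1 -17.2  76.3   0.4 -54.4] F [-0.2 -0.8 -3. ] op 0.0201 gf 99.4
```

Request:
{"fn": "carry_out", "kwargs": {"plan": [{"travel": [0,0,-0.01],"angular": [-0.015,0.019,0],"grip": -1},{"travel": [0,0,-0.02],"angular": [-0.015,0.019,0],"grip": -1},{"travel": [0,0,-0.02],"angular": [-0.015,0.019,0],"grip": -1}]}}

```text
time: 12.9
ee_pos: [0.4696, -0.1361, 0.0401]
tcp_rot: [-179.7, 0.0, -142.0]
wrist_force: [-0.7, 0.4, -3.7]
opening: 0.0206
grasp_force: 99.4
```

Request:
{"fn": "carry_out", "kwargs": {"plan": [{"travel": [0,0,-0.01],"angular": [0,0,0],"grip": -1},{"travel": [0,0,-0.01],"angular": [0,0,0],"grip": -1},{"travel": [0,0,-0.01],"angular": [0,0,0],"grip": -1}]}}

```text
time: 13.15
ee_pos: [0.4697, -0.1362, 0.0377]
tcp_rot: [-179.6, 0.1, -142.0]
wrist_force: [0.9, -0.3, -2.9]
opening: 0.0205
grasp_force: 99.4
```

```bash
python3 -c "
from h import *
show()"
```

```text
t 13.15 p [ 0.4697 -0.1362  0.0377] rpy [-1.796e+02  1.000e-01 -1.420e+02] q [-16.1  -3.5 -17.5  75.7  -0.1 -54.1] F [ 0.9 -0.3 -2.9] op 0.0205 gf 99.4
```

Request:
{"fn": "carry_out", "kwargs": {"plan": [{"travel": [0,0,-0.01],"angular": [0,0,0],"grip": -1},{"travel": [0,0,-0.01],"angular": [0,0,0],"grip": -1},{"travel": [0,0,-0.01],"angular": [0,0,0],"grip": -1}]}}

```text
time: 13.4
ee_pos: [0.4696, -0.1362, 0.0347]
tcp_rot: [-179.6, 0.1, -142.0]
wrist_force: [0.0, -0.3, -3.0]
opening: 0.0202
grasp_force: 99.4
```

Request:
{"fn": "carry_out", "kwargs": {"plan": [{"travel": [0,0,-0.01],"angular": [0,0,0],"grip": -1},{"travel": [0,0,-0.01],"angular": [0,0,0],"grip": -1},{"travel": [0,0,-0.01],"angular": [0,0,0],"grip": -1}]}}

```text
time: 13.65
ee_pos: [0.4697, -0.1362, 0.0316]
tcp_rot: [-179.6, 0.1, -142.0]
wrist_force: [0.4, -0.6, -3.0]
opening: 0.0205
grasp_force: 99.4
```

```bash
python3 -c "
from h import *
show()"
```

```text
t 13.65 p [ 0.4697 -0.1362  0.0316] rpy [-1.796e+02  1.000e-01 -1.420e+02] q [-16.1  -3.4 -18.   75.   -0.1 -54.1] F [ 0.4 -0.6 -3. ] op 0.0205 gf 99.4
```

Request:
{"fn": "carry_out", "kwargs": {"plan": [{"travel": [0,0,-0.01],"angular": [0,0,0],"grip": -1},{"travel": [0,0,-0.01],"angular": [0,0,0],"grip": -1},{"travel": [0,0,-0.01],"angular": [0,0,0],"grip": -1}]}}

```text
time: 13.9
ee_pos: [0.4697, -0.1362, 0.0286]
tcp_rot: [-179.6, 0.1, -142.0]
wrist_force: [-0.0, -0.6, -2.7]
opening: 0.0203
grasp_force: 99.4
```

Request:
{"fn": "carry_out", "kwargs": {"plan": [{"travel": [0,0,-0.007],"angular": [0,0,0],"grip": -1},{"travel": [0,0,-0.007],"angular": [0,0,0],"grip": -1},{"travel": [0,0,-0.007],"angular": [0,0,0],"grip": -1}]}}

```text
time: 14.15
ee_pos: [0.4697, -0.1362, 0.0266]
tcp_rot: [-179.6, 0.1, -142.0]
wrist_force: [-0.7, -0.8, -3.0]
opening: 0.0201
grasp_force: 99.4
```

```bash
python3 -c "
from h import *
show()"
```

```text
t 14.15 p [ 0.4697 -0.1362  0.0266] rpy [-1.796e+02  1.000e-01 -1.420e+02] q [-16.1  -3.2 -18.5  74.4  -0.1 -54.1] F [-0.7 -0.8 -3. ] op 0.0201 gf 99.4
```

Request:
{"fn": "carry_out", "kwargs": {"plan": [{"travel": [0,0,-0.007],"angular": [0,0,0],"grip": -1},{"travel": [0,0,-0.007],"angular": [0,0,0],"grip": -1},{"travel": [0,0,-0.007],"angular": [0,0,0],"grip": -1}]}}

```text
time: 14.4
ee_pos: [0.4697, -0.1362, 0.0245]
tcp_rot: [-179.6, 0.1, -142.0]
wrist_force: [-0.1, -0.5, -2.2]
opening: 0.0198
grasp_force: 99.4
```

Request:
{"fn": "carry_out", "kwargs": {"plan": [{"travel": [0,0,-0.007],"angular": [0,0,0],"grip": -1},{"travel": [0,0,-0.007],"angular": [0,0,0],"grip": -1},{"travel": [0,0,-0.007],"angular": [0,0,0],"grip": -1}]}}

```text
time: 14.65
ee_pos: [0.4702, -0.1364, 0.0231]
tcp_rot: [-179.6, 0.1, -142.0]
wrist_force: [-0.9, -0.4, 3.0]
opening: 0.0204
grasp_force: 100.2
```

```bash
python3 -c "
from h import *
o=show(); snap('side','s6');snap('wrist','w6')
c=proj(load('s6'),[.47,-.136,.05]).astype(int);print(c)
a=cv2.imread('pics/s6.png')[c[1]-70:c[1]+50,c[0]-75:c[0]+75];b=cv2.imread('pics/w6.png')
z=np.zeros((480,800,3),np.uint8);z[:400,:500]=cv2.resize(a,(500,400),interpolation=cv2.INTER_CUBIC);z[:250,500:]=cv2.resize(b,(400,250))[:,50:350]
cv2.imwrite('pics/s6b.png',z)"
```

```text
t 14.65 p [ 0.4702 -0.1364  0.0231] rpy [-1.796e+02  1.000e-01 -1.420e+02] q [-16.1  -3.1 -18.8  73.9  -0.1 -54.1] F [-0.9 -0.4  3. ] op 0.0204 gf 100.2
[339 293]
```

View pics/s6b.png

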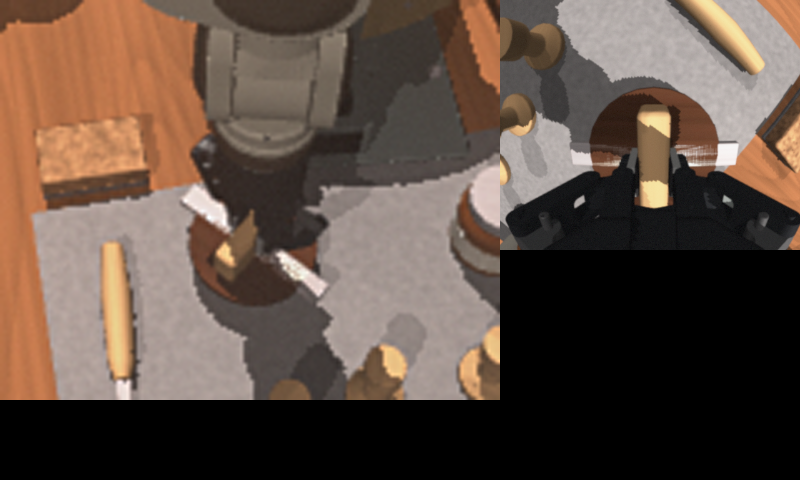

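The plug stands upright on the bench with the force sign flipped (foot contact). Reported TCP height shows the real pads sit about 33 mm behind the stated point, and I'll use that offset. Releasing now and lifting to look at the knobs.

Request:
{"fn": "carry_out", "kwargs": {"plan": [{"travel": [0,0,0.003],"angular": [0,0,0],"grip": 0.3},{"travel": [0,0,0.003],"angular": [0,0,0],"grip": 1},{"travel": [0,0,0.003],"angular": [0,0,0],"grip": 1},{"travel": [0,0,0.003],"angular": [0,0,0],"grip": 1},{"travel": [0,0,0.003],"angular": [0,0,0],"grip": 1},{"travel": [0,0,0.003],"angular": [0,0,0],"grip": 1}]}}

```text
time: 15.25
ee_pos: [0.4697, -0.1362, 0.0233]
tcp_rot: [-179.6, 0.1, -142.0]
wrist_force: [0.7, -0.6, 0.0]
opening: 0.0854
grasp_force: 0.0
```

Request:
{"fn": "carry_out", "kwargs": {"plan": [{"travel": [0,0,0.05],"angular": [0,0,0],"grip": 1},{"travel": [0,0,0.12],"angular": [0,0,0],"grip": 1},{"travel": [0,0,0.25],"angular": [0,0,0],"grip": 1},{"travel": [0.05,-0.1,0.37],"angular": [0,0,0],"grip": 1},{"travel": [0.12,-0.22,0.5],"angular": [0,0,0],"grip": 1},{"travel": [0.2,-0.35,0.6],"angular": [0,0,0],"grip": 1},{"travel": [0.27,-0.42,0.65],"angular": [0,0,0],"grip": 1},{"travel": [0.27,-0.42,0.65],"angular": [0,0,0],"grip": 1}]}}

```text
time: 15.92
ee_pos: [0.5523, -0.2647, 0.2205]
tcp_rot: [-179.5, 0.2, -142.1]
wrist_force: [1.1, 0.2, 0.8]
opening: 0.0852
grasp_force: 0.0
```

```bash
python3 -c "
from h import *
o=show(); w=snap('wrist','w7');t=snap('top','t7')
for n,x,y in(('A',.641,-.284),('B',.54,-.28),('C',.458,-.29)):
  print(n,wproj(w,[x,y,.076]).round(0),wproj(w,[x,y,.01]).round(0))
print('plug',wproj(w,[.47,-.1364,.070]))
a=cv2.resize(w['frame'][:,:,::-1],(800,500),interpolation=cv2.INTER_CUBIC); cv2.imwrite('pics/w7b.png',a)"
```

```text
t 15.92 p [ 0.5523 -0.2647  0.2205] rpy [-179.5    0.2 -142.1] q [-25.6  13.6  21.   96.9  -0.1 -63.5] F [1.1 0.2 0.8] op 0.0852 gf 0.0
A [262. 236.] [273. 218.]
B [322. 166.] [323. 157.]
C [365.  95.] [359. 100.]
plug [462.06903565 196.49011121]
```

View pics/w7b.png

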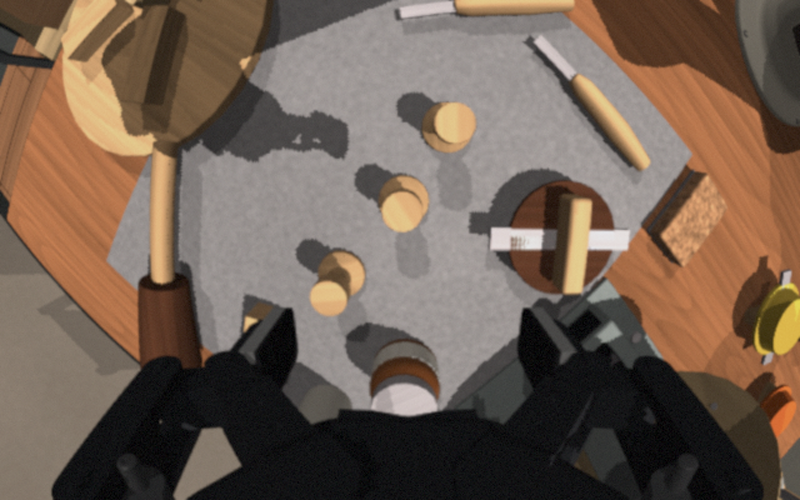

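Knob heads are at 800-px (328,298), (402,212) and (454,121), the plug is upright with its bar at (573,243), and the jar (405,395) is clear.

```bash
python3 -c "
from h import *
w=load('w7')
def at(uv,z):
  o,d=wray(w,np.array(uv)/1.25); return (o+d*(z-o[2])/d[2]).round(4)
for uv in((328,298),(402,212),(454,121)): print(at(uv,.076))
print('feet',at((342,273),.008),at((404,202),.008),at((449,128),.008))
print('bar',at((573,243),.070),at((562,231),.036))
o=w['obs'];print(((at((454,121),.076)-o['ee_pos'])/.3).round(3))"
```

```text
[ 0.6428 -0.2827  0.076 ]
[ 0.5435 -0.2777  0.076 ]
[ 0.4602 -0.2905  0.076 ]
feet [ 0.6418 -0.2822  0.008 ] [ 0.5441 -0.2766  0.008 ] [ 0.46   -0.2872  0.008 ]
bar [ 0.4712 -0.1417  0.07  ] [ 0.4669 -0.1421  0.036 ]
[-0.307 -0.086 -0.482]
```

Request:
{"fn": "carry_out", "kwargs": {"plan": [{"travel": [-0.12,-0.03,-0.05],"angular": [0,0,0],"grip": 1},{"travel": [-0.24,-0.06,-0.12],"angular": [0,0,0],"grip": 1},{"travel": [-0.308,-0.081,-0.25],"angular": [0,0,0],"grip": 1},{"travel": [-0.308,-0.081,-0.37],"angular": [0,0,0],"grip": 1},{"travel": [-0.308,-0.081,-0.5],"angular": [0,0,0],"grip": 1},{"travel": [-0.308,-0.081,-0.6],"angular": [0,0,0],"grip": 1},{"travel": [-0.308,-0.081,-0.652],"angular": [0,0,0],"grip": 1},{"travel": [-0.308,-0.081,-0.652],"angular": [0,0,0],"grip": 1}]}}

```text
time: 16.68
ee_pos: [0.4553, -0.2843, 0.0181]
tcp_rot: [180.0, -0.1, -142.0]
wrist_force: [-0.4, -1.1, -0.5]
opening: 0.0852
grasp_force: 0.0
```

Request:
{"fn": "carry_out", "kwargs": {"plan": [{"travel": [0,0,0],"angular": [0,0,0],"grip": -1},{"travel": [0,0,0],"angular": [0,0,0],"grip": -1},{"travel": [0,0,0],"angular": [0,0,0],"grip": -1},{"travel": [0,0,0],"angular": [0,0,0],"grip": -1},{"travel": [0,0,0],"angular": [0,0,0],"grip": -1},{"travel": [0,0,0],"angular": [0,0,0],"grip": -1}], "grip_force": 45}}

```text
time: 17.18
ee_pos: [0.4593, -0.2871, 0.0243]
tcp_rot: [-179.5, 0.1, -142.0]
wrist_force: [0.8, -0.1, 7.0]
opening: 0.0329
grasp_force: 44.1
```

```bash
python3 -c "
from h import *
show(); print(rim(.008,0,.12,45)[0])"
```

```text
t 17.18 p [ 0.4593 -0.2871  0.0243] rpy [-1.795e+02  1.000e-01 -1.420e+02] q [-32.    3.8 -11.7  74.   -0.  -70. ] F [ 0.8 -0.1  7. ] op 0.0329 gf 44.1
[0.45607961 0.19646386 0.36778177]
```

Knob C is gripped (opening 33 mm). Carrying it to above the port.

Request:
{"fn": "carry_out", "kwargs": {"plan": [{"travel": [0,0,0.05],"angular": [0,0,0],"grip": -1},{"travel": [0,0,0.15],"angular": [0,0,0],"grip": -1},{"travel": [0,0,0.28],"angular": [0,0,0],"grip": -1},{"travel": [0,0,0.41],"angular": [0,0,0],"grip": -1},{"travel": [0,0,0.54],"angular": [0,0,0],"grip": -1},{"travel": [-0.02,0.05,0.67],"angular": [0,0,0],"grip": -1},{"travel": [-0.05,0.1,0.78],"angular": [0,0,0],"grip": -1},{"travel": [-0.1,0.2,0.88],"angular": [0,0,0],"grip": -1}]}}

```text
time: 17.85
ee_pos: [0.4296, -0.2293, 0.2867]
tcp_rot: [-179.6, 0.1, -142.1]
wrist_force: [1.8, -0.2, -0.5]
opening: 0.0328
grasp_force: 45.1
```

Request:
{"fn": "carry_out", "kwargs": {"plan": [{"travel": [-0.03,0.12,0.05],"angular": [-0.015,-0.12,0],"grip": -1},{"travel": [-0.05,0.25,0.1],"angular": [-0.03,-0.24,0],"grip": -1},{"travel": [-0.05,0.37,0.15],"angular": [-0.045,-0.36,0],"grip": -1},{"travel": [-0.05,0.5,0.2],"angular": [-0.06,-0.48,0],"grip": -1},{"travel": [-0.05,0.6,0.25],"angular": [-0.085,-0.693,0],"grip": -1},{"travel": [-0.05,0.6,0.25],"angular": [-0.085,-0.693,0],"grip": -1}]}}

```text
time: 18.35
ee_pos: [0.4122, -0.0444, 0.3659]
tcp_rot: [-164.6, 14.8, -139.8]
wrist_force: [-0.2, -0.6, 0.0]
opening: 0.0332
grasp_force: 45.4
```

Request:
{"fn": "carry_out", "kwargs": {"plan": [{"travel": [0.02,0.12,0],"angular": [-0.015,-0.12,0],"grip": -1},{"travel": [0.04,0.25,0],"angular": [-0.03,-0.24,0],"grip": -1},{"travel": [0.06,0.37,0],"angular": [-0.045,-0.36,0],"grip": -1},{"travel": [0.08,0.5,0],"angular": [-0.06,-0.48,0],"grip": -1},{"travel": [0.1,0.62,0],"angular": [-0.085,-0.693,0],"grip": -1},{"travel": [0.13,0.75,0],"angular": [-0.085,-0.693,0],"grip": -1},{"travel": [0.13,0.81,0],"angular": [-0.085,-0.693,0],"grip": -1},{"travel": [0.13,0.81,0],"angular": [-0.085,-0.693,0],"grip": -1}]}}

```text
time: 19.02
ee_pos: [0.4528, 0.199, 0.3577]
tcp_rot: [-149.0, 27.0, -134.1]
wrist_force: [-0.5, -0.2, -1.4]
opening: 0.0331
grasp_force: 45.6
```

```bash
python3 -c "
from h import *
show(); delta(*rim(.004,0,.06,45)); w=snap('wrist','w8'); snap('side','s8')
a=w['frame'][100:300,200:460,::-1]; b=cv2.imread('pics/s8.png')[80:220,270:420]
z=np.zeros((480,800,3),np.uint8); z[:346,:450]=cv2.resize(a,(450,346),interpolation=cv2.INTER_CUBIC);z[:327,450:]=cv2.resize(b,(350,327),interpolation=cv2.INTER_CUBIC);cv2.imwrite('pics/w8b.png',z)
# ring fit: bright low-sat pixels count near predicted ring edge
hsv=cv2.cvtColor(w['frame'],cv2.COLOR_RGB2HSV)
for r in (.053,.060): print([ (wproj(w,ro+rR@np.array([r*np.cos(a),r*np.sin(a),0])).round(0)).tolist() for a in np.radians([90,135,180,225,270])])
"
```

```text
t 19.02 p [0.4528 0.199  0.3577] rpy [-149.    27.  -134.1] q [ 41.1 -30.5 -12.3  78.7 -28.7  -4.9] F [-0.5 -0.2 -1.4] op 0.0331 gf 45.6
travel [ 0.128 -0.023 -0.128] ang [ 0.007  0.006 -0.006] deg 0.3
[[362.0, 228.0], [380.0, 190.0], [364.0, 150.0], [323.0, 132.0], [282.0, 150.0]]
[[367.0, 233.0], [387.0, 190.0], [370.0, 145.0], [323.0, 125.0], [276.0, 144.0]]
```

```bash
python3 -c "
from h import *
w=load('w8');hsv=cv2.cvtColor(w['frame'],cv2.COLOR_RGB2HSV).astype(np.float32)
rs=np.arange(.040,.075,.001)
for a in range(60,310,15):
  t=np.radians(a)
  P=np.array([wproj(w,ro+rR@np.array([r*np.cos(t),r*np.sin(t),0])) for r in rs],np.float32)
  s=cv2.remap(hsv[:,:,1],P[None,:,0],P[None,:,1],1)[0]
  print(a,s[::2].astype(int))
"
```

```text
60 [115 117 110 108 117 112 114 104 117 117 117 115 113 114 113 113 115 114]
75 [116 116 114 113 116 116 117 112 116 115 119 113 107  99  98 110 110 117]
90 [117 112 114 115 113 116 106  46  22  42 104 109 101  46  14   9  14  16]
105 [ 97  38  23  18  24  22  22  21  17  51 107 112 111 117 111 110 116 117]
120 [ 97  67  30  22  26  21  21  21  24  39 109 117 115 117 113 114 114 115]
135 [106  91  38  22  24  23  24  23  23  52 112 108 109 110 112 114 112 111]
150 [111 120  90  28  22  24  23  24  23  48 110 111 105 105 102  99  99 100]
165 [113 117 108  43  23  22  23  21  23  31 105 106 100 100 102 104 105 109]
180 [114 113 115  77  29  22  23  22  22  29 102 108 102 104 105 106 112 115]
195 [116 117 117 103  37  23  23  17  21  27  98 114 106 105 105 106 107 109]
210 [108 115 115 114  53  22  20  17  22  26 101 115 113 109 111 109 110 115]
225 [118 112 117 119  58  23  22  18  22  28 100 113 117 114 114 112 114 117]
240 [113 111 111 114  59  23  21  20  21  24  91 115 114 113 110 110 111 111]
255 [110 106 114 109  53  22  23  23  23  22  75 112  50  14  16  14  16  15]
270 [109 115 112  99  32  20  22  22  22  22  66  87  19  18  15  16  17  16]
285 [112 114 111  65  25  23  22  21  22  23  79 104 101  45  22  24  37  57]
300 [112 113 105  33  22  22  23  22  22  32  84 102 102 102 103 105 103 101]
```

Ring edge check: the port pose agrees within about 1 mm. Inserting.

Request:
{"fn": "carry_out", "kwargs": {"plan": [{"travel": [0.06,-0.012,-0.06],"angular": [0.007,0.006,-0.006],"grip": -1},{"travel": [0.128,-0.024,-0.128],"angular": [0.007,0.006,-0.006],"grip": -1},{"travel": [0.128,-0.024,-0.128],"angular": [0.007,0.006,-0.006],"grip": -1}]}}

```text
time: 19.37
ee_pos: [0.493, 0.1848, 0.317]
tcp_rot: [-149.3, 26.9, -134.9]
wrist_force: [-0.1, -0.6, -2.7]
opening: 0.0328
grasp_force: 45.6
```

Request:
{"fn": "carry_out", "kwargs": {"plan": [{"travel": [0.06,-0.007,-0.072],"angular": [0,0,0],"grip": -1},{"travel": [0.12,-0.015,-0.144],"angular": [0,0,0],"grip": -1},{"travel": [0.17,-0.021,-0.204],"angular": [0,0,0],"grip": -1},{"travel": [0.21,-0.026,-0.252],"angular": [0,0,0],"grip": -1},{"travel": [0.244,-0.03,-0.294],"angular": [0,0,0],"grip": -1},{"travel": [0.244,-0.03,-0.294],"angular": [0,0,0],"grip": -1},{"travel": [0.244,-0.03,-0.294],"angular": [0,0,0],"grip": -1}]}}

```text
time: 19.95
ee_pos: [0.5649, 0.1765, 0.233]
tcp_rot: [-149.2, 27.1, -134.9]
wrist_force: [-0.9, -0.3, -0.0]
opening: 0.0328
grasp_force: 45.8
```

```bash
python3 -c "
from h import *
o=show(); print(rR.T@(o['ee_pos']-ro))"
```

```text
t 19.95 p [0.5649 0.1765 0.233 ] rpy [-149.2   27.1 -134.9] q [ 28.7 -25.1 -23.9  57.  -22.3 -15.8] F [-0.9 -0.3 -0. ] op 0.0328 gf 45.8
[ 0.00598961 -0.00655053 -0.05427244]
```

Request:
{"fn": "carry_out", "kwargs": {"plan": [{"travel": [0.0,0.018,0],"angular": [0,0,0],"grip": -1},{"travel": [0.0,0.018,0],"angular": [0,0,0],"grip": -1},{"travel": [0,0.018,0],"angular": [0,0,0],"grip": 0},{"travel": [0,0.018,0],"angular": [0,0,0],"grip": 0},{"travel": [0,0.018,0],"angular": [0,0,0],"grip": 0},{"travel": [0,0.018,0],"angular": [0,0,0],"grip": 0},{"travel": [0,0.018,0],"angular": [0,0,0],"grip": 0},{"travel": [0,0.018,0],"angular": [0,0,0],"grip": 0}]}}

```text
time: 20.62
ee_pos: [0.5651, 0.1835, 0.2331]
tcp_rot: [-149.2, 27.2, -134.7]
wrist_force: [0.0, -0.5, -0.3]
opening: 0.0426
grasp_force: 0.0
```

Request:
{"fn": "carry_out", "kwargs": {"plan": [{"travel": [-0.06,0.007,0.072],"angular": [0,0,0],"grip": 0},{"travel": [-0.12,0.015,0.144],"angular": [0,0,0],"grip": 0},{"travel": [-0.19,0.023,0.23],"angular": [0,0,0],"grip": 0},{"travel": [-0.26,0.03,0.32],"angular": [0,0,0],"grip": 0.3},{"travel": [-0.33,0.04,0.4],"angular": [0,0,0],"grip": 0.6},{"travel": [-0.36,0.044,0.43],"angular": [0,0,0],"grip": 1},{"travel": [-0.36,0.044,0.43],"angular": [0,0,0],"grip": 1}]}}

```text
time: 21.2
ee_pos: [0.4564, 0.1973, 0.3658]
tcp_rot: [-149.2, 27.4, -134.6]
wrist_force: [0.3, 1.3, 0.9]
opening: 0.0851
grasp_force: 0.0
```

```bash
python3 -c "
from h import *
o=show(); print(rR.T@(o['ee_pos']-ro)); w=snap('wrist','w9'); t=snap('top','t9')
P=[np.array(proj(t,[x,y,.04])).round(0) for x,y in((.6428,-.2825),(.5437,-.277),(.46,-.289))];print(P)
a=cv2.imread('pics/w9.png')[90:270,230:460]; b=cv2.imread('pics/t9.png')[140:240,360:460]
z=np.zeros((400,800,3),np.uint8); z[:313,:400]=cv2.resize(a,(400,313),interpolation=cv2.INTER_CUBIC);z[:,400:]=cv2.resize(b,(400,400),interpolation=cv2.INTER_CUBIC);cv2.imwrite('pics/w9b.png',z)
h=cv2.cvtColor(t['frame'],cv2.COLOR_RGB2HSV); m=((h[:,:,1]>90)&(h[:,:,2]>110)).astype(np.uint8)[130:235,370:470]
n,l,st,c=cv2.connectedComponentsWithStats(m); print([(st[i,4],(c[i]+[370,130]).round(1).tolist()) for i in range(1,n) if st[i,4]>40])
"
```

```text
t 21.2 p [0.4564 0.1973 0.3658] rpy [-149.2   27.4 -134.6] q [ 40.5 -30.1 -11.3  78.9 -28.5  -4.9] F [0.3 1.3 0.9] op 0.0851 gf 0.0
[0.00686636 0.0009055  0.11836409]
[array([429., 167.]), array([429., 192.]), array([433., 214.])]
[(np.int32(222), [432.9, 139.9]), (np.int32(167), [427.9, 168.2]), (np.int32(165), [428.1, 193.3]), (np.int32(294), [392.8, 210.1])]
```

Knob C has left the mat and A and B are unmoved (top-view blobs at the predicted pixels). Going back for B.

Request:
{"fn": "carry_out", "kwargs": {"plan": [{"travel": [-0.03,-0.12,0],"angular": [0.015,0.12,0],"grip": 1},{"travel": [-0.06,-0.25,0],"angular": [0.03,0.24,0],"grip": 1},{"travel": [-0.1,-0.37,0],"angular": [0.045,0.36,0],"grip": 1},{"travel": [-0.1,-0.5,0],"angular": [0.06,0.48,0],"grip": 1},{"travel": [-0.1,-0.62,0],"angular": [0.085,0.693,0],"grip": 1},{"travel": [-0.1,-0.7,0],"angular": [0.085,0.693,0],"grip": 1}]}}

```text
time: 21.8
ee_pos: [0.428, -0.0158, 0.3601]
tcp_rot: [-165.7, 13.8, -140.6]
wrist_force: [1.7, 0.4, -0.4]
opening: 0.0857
grasp_force: 0.0
```

Request:
{"fn": "carry_out", "kwargs": {"plan": [{"travel": [0.02,-0.12,0],"angular": [0.015,0.12,0],"grip": 1},{"travel": [0.04,-0.25,0],"angular": [0.03,0.24,0],"grip": 1},{"travel": [0.06,-0.37,0],"angular": [0.045,0.36,0],"grip": 1},{"travel": [0.08,-0.5,-0.05],"angular": [0.06,0.48,0],"grip": 1},{"travel": [0.1,-0.62,-0.1],"angular": [0.085,0.693,0],"grip": 1},{"travel": [0.1,-0.7,-0.1],"angular": [0.085,0.693,0],"grip": 1}]}}

```text
time: 22.3
ee_pos: [0.4586, -0.2273, 0.3228]
tcp_rot: [179.3, -0.5, -142.4]
wrist_force: [1.1, 0.0, -1.9]
opening: 0.0853
grasp_force: 0.0
```

Request:
{"fn": "carry_out", "kwargs": {"plan": [{"travel": [0.1,-0.05,-0.08],"angular": [0,0,0],"grip": 1},{"travel": [0.2,-0.12,-0.16],"angular": [0,0,0],"grip": 1},{"travel": [0.29,-0.18,-0.25],"angular": [0,0,0],"grip": 1},{"travel": [0.29,-0.181,-0.38],"angular": [0,0,0],"grip": 1},{"travel": [0.29,-0.181,-0.453],"angular": [0,0,0],"grip": 1},{"travel": [0.29,-0.181,-0.453],"angular": [0,0,0],"grip": 1}]}}

```text
time: 22.8
ee_pos: [0.5419, -0.2778, 0.1871]
tcp_rot: [179.6, -0.3, -142.3]
wrist_force: [-0.6, -1.2, -1.4]
opening: 0.0853
grasp_force: 0.0
```

```bash
cat >> h.py <<'E'
def down(yaw):
    y=np.radians(yaw); x=np.array([np.cos(y),np.sin(y),0]); z=np.array([0,0,-1.]); return np.c_[x,np.cross(z,x),z]
def blobs(w):
    h=cv2.cvtColor(w['frame'],cv2.COLOR_RGB2HSV); m=((h[:,:,1]>90)&(h[:,:,2]>190)).astype(np.uint8)
    n,l,st,c=cv2.connectedComponentsWithStats(m); return [(int(st[i,4]),c[i].round(1).tolist()) for i in range(1,n) if 150<st[i,4]<2500]
E
python3 -c "
from h import *
o=show(); w=snap('wrist','w10'); b=blobs(w); print(b)
for P in((.6428,-.2825),(.5437,-.277)): print([wproj(w,[*P,z]).round(0) for z in(.076,.01)])
delta((.5437,-.277,.025),down(-142))
print('old',blobs(load('w7')))"
```

```text
t 22.8 p [ 0.5419 -0.2778  0.1871] rpy [ 179.6   -0.3 -142.3] q [-27.1  13.5  17.2  94.3  -0.1 -64.7] F [-0.6 -1.2 -1.4] op 0.0853 gf 0.0
[(984, [419.8, 4.6]), (905, [503.0, 107.9]), (1220, [112.7, 190.9]), (1208, [325.2, 188.1]), (648, [566.4, 189.1]), (1078, [473.7, 219.0]), (211, [558.2, 215.0]), (321, [280.5, 240.6]), (675, [259.0, 267.2]), (330, [633.9, 280.7]), (238, [631.6, 344.9])]
[array([259., 267.]), array([270., 243.])]
[array([324., 195.]), array([323., 181.])]
travel [ 0.004  0.003 -0.555] ang [-0.001 -0.01   0.011] deg 0.4
old [(522, [410.5, 2.3]), (847, [491.4, 95.7]), (887, [364.0, 99.3]), (1112, [126.9, 173.0]), (1231, [555.2, 176.4]), (1029, [324.1, 165.1]), (1010, [462.3, 196.7]), (312, [282.4, 216.9]), (609, [262.3, 238.3]), (612, [630.1, 263.0]), (307, [626.8, 334.4])]
```

Request:
{"fn": "carry_out", "kwargs": {"plan": [{"travel": [0.004,0.003,-0.12],"angular": [0,-0.01,0.01],"grip": 1},{"travel": [0.004,0.003,-0.25],"angular": [0,-0.01,0.01],"grip": 1},{"travel": [0.004,0.003,-0.37],"angular": [0,-0.01,0.01],"grip": 1},{"travel": [0.004,0.003,-0.46],"angular": [0,-0.01,0.01],"grip": 1},{"travel": [0.004,0.003,-0.52],"angular": [0,-0.01,0.01],"grip": 1},{"travel": [0.004,0.003,-0.55],"angular": [0,-0.01,0.01],"grip": 1},{"travel": [0.004,0.003,-0.55],"angular": [0,-0.01,0.01],"grip": 1}]}}

```text
time: 23.43
ee_pos: [0.5449, -0.2769, 0.0308]
tcp_rot: [-179.7, 0.2, -142.0]
wrist_force: [-0.4, -0.5, -0.3]
opening: 0.0855
grasp_force: 0.0
```

Request:
{"fn": "carry_out", "kwargs": {"plan": [{"travel": [0,0,0],"angular": [0,0,0],"grip": -1},{"travel": [0,0,0],"angular": [0,0,0],"grip": -1},{"travel": [0,0,0],"angular": [0,0,0],"grip": -1},{"travel": [0,0,0],"angular": [0,0,0],"grip": -1},{"travel": [0,0,0],"angular": [0,0,0],"grip": -1},{"travel": [0,0,0],"angular": [0,0,0],"grip": -1}], "grip_force": 45}}

```text
time: 23.93
ee_pos: [0.546, -0.2771, 0.0326]
tcp_rot: [-179.5, 0.2, -142.0]
wrist_force: [-0.1, 0.2, 4.9]
opening: 0.0323
grasp_force: 44.3
```

Request:
{"fn": "carry_out", "kwargs": {"plan": [{"travel": [0,0,0.05],"angular": [0,0,0],"grip": -1},{"travel": [0,0,0.15],"angular": [0,0,0],"grip": -1},{"travel": [0,0,0.28],"angular": [0,0,0],"grip": -1},{"travel": [0,0,0.41],"angular": [0,0,0],"grip": -1},{"travel": [-0.05,0,0.53],"angular": [0,0,0],"grip": -1},{"travel": [-0.1,0.05,0.64],"angular": [0,0,0],"grip": -1},{"travel": [-0.15,0.1,0.74],"angular": [0,0,0],"grip": -1},{"travel": [-0.19,0.2,0.83],"angular": [0,0,0],"grip": -1}]}}

```text
time: 24.6
ee_pos: [0.4874, -0.218, 0.282]
tcp_rot: [-179.5, 0.2, -142.1]
wrist_force: [1.2, 0.2, -0.8]
opening: 0.0325
grasp_force: 45.2
```

Request:
{"fn": "carry_out", "kwargs": {"plan": [{"travel": [-0.06,0.1,0.05],"angular": [-0.015,-0.12,0],"grip": -1},{"travel": [-0.12,0.2,0.1],"angular": [-0.03,-0.24,0],"grip": -1},{"travel": [-0.18,0.3,0.15],"angular": [-0.045,-0.36,0],"grip": -1},{"travel": [-0.22,0.42,0.2],"angular": [-0.06,-0.48,0],"grip": -1},{"travel": [-0.25,0.54,0.25],"angular": [-0.085,-0.693,0],"grip": -1},{"travel": [-0.25,0.6,0.27],"angular": [-0.085,-0.693,0],"grip": -1},{"travel": [-0.25,0.6,0.27],"angular": [-0.085,-0.693,0],"grip": -1}]}}

```text
time: 25.18
ee_pos: [0.4109, -0.0343, 0.3657]
tcp_rot: [-164.7, 14.7, -139.9]
wrist_force: [0.9, -0.5, -1.3]
opening: 0.0325
grasp_force: 45.5
```

Request:
{"fn": "carry_out", "kwargs": {"plan": [{"travel": [0.02,0.12,0],"angular": [-0.015,-0.12,0],"grip": -1},{"travel": [0.04,0.25,0],"angular": [-0.03,-0.24,0],"grip": -1},{"travel": [0.06,0.37,0],"angular": [-0.045,-0.36,0],"grip": -1},{"travel": [0.08,0.5,0],"angular": [-0.06,-0.48,0],"grip": -1},{"travel": [0.1,0.62,0],"angular": [-0.085,-0.693,0],"grip": -1},{"travel": [0.13,0.73,0],"angular": [-0.085,-0.693,0],"grip": -1},{"travel": [0.13,0.78,0],"angular": [-0.085,-0.693,0],"grip": -1},{"travel": [0.13,0.78,0],"angular": [-0.085,-0.693,0],"grip": -1}]}}

```text
time: 25.85
ee_pos: [0.4523, 0.2006, 0.3584]
tcp_rot: [-148.9, 27.0, -134.1]
wrist_force: [-0.7, 1.3, -1.5]
opening: 0.0327
grasp_force: 45.7
```

Request:
{"fn": "carry_out", "kwargs": {"plan": [{"travel": [0,0,0],"angular": [0,0,0],"grip": -1},{"travel": [0,0,0],"angular": [0,0,0],"grip": -1}]}}

```text
time: 26.02
ee_pos: [0.4526, 0.1965, 0.3604]
tcp_rot: [-148.9, 27.1, -134.3]
wrist_force: [-0.6, 0.4, -0.2]
opening: 0.0325
grasp_force: 45.7
```

```bash
python3 -c "
from h import *
show(); delta(*rim(.004,0,.06,45)); delta(*rim(.004,0,-.048,45))"
```

```text
t 26.02 p [0.4526 0.1965 0.3604] rpy [-148.9   27.1 -134.3] q [ 41.  -30.5 -12.1  78.9 -28.9  -4.8] F [-0.6  0.4 -0.2] op 0.0325 gf 45.7
travel [ 0.129 -0.015 -0.137] ang [0.008 0.011 0.003] deg 0.4
travel [ 0.359 -0.043 -0.413] ang [0.008 0.011 0.003] deg 0.4
```

Request:
{"fn": "carry_out", "kwargs": {"plan": [{"travel": [0.065,-0.008,-0.07],"angular": [0.008,0.011,0.003],"grip": -1},{"travel": [0.129,-0.015,-0.137],"angular": [0.008,0.011,0.003],"grip": -1},{"travel": [0.18,-0.021,-0.198],"angular": [0.008,0.011,0.003],"grip": -1},{"travel": [0.24,-0.028,-0.27],"angular": [0.008,0.011,0.003],"grip": -1},{"travel": [0.3,-0.036,-0.342],"angular": [0.008,0.011,0.003],"grip": -1},{"travel": [0.359,-0.043,-0.413],"angular": [0.008,0.011,0.003],"grip": -1},{"travel": [0.359,-0.043,-0.413],"angular": [0.008,0.011,0.003],"grip": -1},{"travel": [0.359,-0.043,-0.413],"angular": [0.008,0.011,0.003],"grip": -1}]}}

```text
time: 26.68
ee_pos: [0.5603, 0.1816, 0.2355]
tcp_rot: [-149.3, 27.0, -134.7]
wrist_force: [0.2, 0.3, -0.2]
opening: 0.0323
grasp_force: 45.5
```

```bash
python3 -c "
from h import *
o=show(); print(rR.T@(o['ee_pos']-ro))"
```

```text
t 26.68 p [0.5603 0.1816 0.2355] rpy [-149.3   27.  -134.7] q [ 29.5 -25.2 -23.6  57.7 -22.6 -15.3] F [ 0.2  0.3 -0.2] op 0.0323 gf 45.5
[ 0.00358118 -0.00206559 -0.0490204 ]
```

Good position; release, withdraw and fetch A at (0.643,-0.2825).

Request:
{"fn": "carry_out", "kwargs": {"plan": [{"travel": [0,0,0],"angular": [0,0,0],"grip": 0},{"travel": [0,0,0],"angular": [0,0,0],"grip": 0},{"travel": [0,0,0],"angular": [0,0,0],"grip": 0},{"travel": [0,0,0],"angular": [0,0,0],"grip": 0},{"travel": [0,0,0],"angular": [0,0,0],"grip": 0},{"travel": [0,0,0],"angular": [0,0,0],"grip": 0}]}}

```text
time: 27.18
ee_pos: [0.5601, 0.1843, 0.2375]
tcp_rot: [-149.3, 27.2, -134.4]
wrist_force: [-0.5, 0.2, 0.0]
opening: 0.0433
grasp_force: 0.0
```

Request:
{"fn": "carry_out", "kwargs": {"plan": [{"travel": [-0.06,0.007,0.072],"angular": [0,0,0],"grip": 0},{"travel": [-0.12,0.015,0.144],"angular": [0,0,0],"grip": 0},{"travel": [-0.19,0.023,0.23],"angular": [0,0,0],"grip": 0},{"travel": [-0.26,0.03,0.32],"angular": [0,0,0],"grip": 0.3},{"travel": [-0.33,0.04,0.4],"angular": [0,0,0],"grip": 0.6},{"travel": [-0.36,0.044,0.43],"angular": [0,0,0],"grip": 1},{"travel": [-0.36,0.044,0.43],"angular": [0,0,0],"grip": 1}]}}

```text
time: 27.77
ee_pos: [0.4513, 0.1981, 0.3698]
tcp_rot: [-149.3, 27.4, -134.3]
wrist_force: [0.3, 1.4, -0.1]
opening: 0.0853
grasp_force: 0.0
```

Request:
{"fn": "carry_out", "kwargs": {"plan": [{"travel": [-0.03,-0.12,0],"angular": [0.015,0.12,0],"grip": 1},{"travel": [-0.06,-0.25,0],"angular": [0.03,0.24,0],"grip": 1},{"travel": [-0.1,-0.37,0],"angular": [0.045,0.36,0],"grip": 1},{"travel": [-0.1,-0.5,0],"angular": [0.06,0.48,0],"grip": 1},{"travel": [-0.1,-0.62,0],"angular": [0.085,0.693,0],"grip": 1},{"travel": [-0.1,-0.7,0],"angular": [0.085,0.693,0],"grip": 1}]}}

```text
time: 28.27
ee_pos: [0.423, -0.0147, 0.3648]
tcp_rot: [-165.8, 14.0, -140.3]
wrist_force: [2.2, 1.2, 0.4]
opening: 0.0855
grasp_force: 0.0
```

Request:
{"fn": "carry_out", "kwargs": {"plan": [{"travel": [0.02,-0.12,0],"angular": [0.015,0.12,0],"grip": 1},{"travel": [0.04,-0.25,0],"angular": [0.03,0.24,0],"grip": 1},{"travel": [0.06,-0.37,0],"angular": [0.045,0.36,0],"grip": 1},{"travel": [0.08,-0.5,-0.05],"angular": [0.06,0.48,0],"grip": 1},{"travel": [0.1,-0.62,-0.1],"angular": [0.085,0.693,0],"grip": 1},{"travel": [0.1,-0.7,-0.1],"angular": [0.085,0.693,0],"grip": 1}]}}

```text
time: 28.77
ee_pos: [0.454, -0.2265, 0.3274]
tcp_rot: [179.2, -0.4, -142.1]
wrist_force: [1.6, -0.6, -2.2]
opening: 0.0854
grasp_force: 0.0
```

Request:
{"fn": "carry_out", "kwargs": {"plan": [{"travel": [0.1,-0.05,-0.05],"angular": [0,0,0],"grip": 1},{"travel": [0.2,-0.1,-0.1],"angular": [0,0,0],"grip": 1},{"travel": [0.3,-0.15,-0.15],"angular": [0,0,0],"grip": 1},{"travel": [0.4,-0.18,-0.2],"angular": [0,0,0],"grip": 1},{"travel": [0.5,-0.19,-0.25],"angular": [0,0,0],"grip": 1},{"travel": [0.6,-0.19,-0.3],"angular": [0,0,0],"grip": 1},{"travel": [0.62,-0.19,-0.4],"angular": [0,0,0],"grip": 1},{"travel": [0.62,-0.19,-0.4],"angular": [0,0,0],"grip": 1}]}}

```text
time: 29.43
ee_pos: [0.6384, -0.2796, 0.2053]
tcp_rot: [179.4, -0.2, -142.0]
wrist_force: [-0.9, 0.1, -1.8]
opening: 0.0857
grasp_force: 0.0
```

```bash
python3 -c "
from h import *
o=show(); w=snap('wrist','w11'); print([b for b in blobs(w) if 200<b[1][0]<450])
print([wproj(w,[.6428,-.2825,z]).round(0) for z in(.076,.01)])
for b in blobs(w):
  if 280<b[1][0]<380: 
    p,d=wray(w,b[1]); print(b,(p+d*(.06-p[2])/d[2]).round(3))
delta((.6428,-.2825,.026),down(-142))
t=snap('top','t11');h=cv2.cvtColor(t['frame'],cv2.COLOR_RGB2HSV); m=((h[:,:,1]>90)&(h[:,:,2]>110)).astype(np.uint8)[130:235,370:470]
n,l,st,c=cv2.connectedComponentsWithStats(m); print([(int(st[i,4]),(c[i]+[370,130]).round(1).tolist()) for i in range(1,n) if st[i,4]>40])"
```

```text
t 29.43 p [ 0.6384 -0.2796  0.2053] rpy [ 179.4   -0.2 -142. ] q [-2.370e+01  2.800e+01  3.800e+01  1.007e+02  1.000e-01 -6.170e+01] F [-0.9  0.1 -1.8] op 0.0857 gf 0.0
[(1144, [320.8, 184.9]), (972, [243.9, 240.7]), (496, [246.1, 319.4])]
[array([318., 190.]), array([319., 178.])]
(1144, [320.8, 184.9]) [ 0.64  -0.282  0.06 ]
travel [ 0.019 -0.01  -0.612] ang [-0.01  -0.014  0.001] deg 0.5
[(220, [432.9, 140.0]), (161, [427.7, 168.3]), (256, [393.0, 210.4])]
```

Request:
{"fn": "carry_out", "kwargs": {"plan": [{"travel": [0.01,-0.01,-0.12],"angular": [-0.01,-0.014,0],"grip": 1},{"travel": [0.012,-0.01,-0.25],"angular": [-0.01,-0.014,0],"grip": 1},{"travel": [0.012,-0.01,-0.37],"angular": [-0.01,-0.014,0],"grip": 1},{"travel": [0.012,-0.01,-0.49],"angular": [-0.01,-0.014,0],"grip": 1},{"travel": [0.012,-0.01,-0.57],"angular": [-0.01,-0.014,0],"grip": 1},{"travel": [0.012,-0.01,-0.61],"angular": [-0.01,-0.014,0],"grip": 1},{"travel": [0.012,-0.01,-0.61],"angular": [-0.01,-0.014,0],"grip": 1},{"travel": [0.012,-0.01,-0.61],"angular": [-0.01,-0.014,0],"grip": 1}]}}

```text
time: 30.2
ee_pos: [0.6421, -0.2834, 0.0357]
tcp_rot: [-179.4, 0.3, -142.1]
wrist_force: [0.2, -0.1, 0.5]
opening: 0.085
grasp_force: 0.0
```

Request:
{"fn": "carry_out", "kwargs": {"plan": [{"travel": [0,0,0],"angular": [0,0,0],"grip": -1},{"travel": [0,0,0],"angular": [0,0,0],"grip": -1},{"travel": [0,0,0],"angular": [0,0,0],"grip": -1},{"travel": [0,0,0],"angular": [0,0,0],"grip": -1},{"travel": [0,0,0],"angular": [0,0,0],"grip": -1},{"travel": [0,0,0],"angular": [0,0,0],"grip": -1}], "grip_force": 45}}

```text
time: 30.7
ee_pos: [0.6423, -0.283, 0.0341]
tcp_rot: [-179.4, 0.3, -142.0]
wrist_force: [-0.5, 0.3, 5.6]
opening: 0.0323
grasp_force: 44.4
```

Request:
{"fn": "carry_out", "kwargs": {"plan": [{"travel": [0,0,0.05],"angular": [0,0,0],"grip": -1},{"travel": [0,0,0.15],"angular": [0,0,0],"grip": -1},{"travel": [-0.02,0,0.28],"angular": [0,0,0],"grip": -1},{"travel": [-0.06,0,0.41],"angular": [0,0,0],"grip": -1},{"travel": [-0.14,0,0.51],"angular": [0,0,0],"grip": -1},{"travel": [-0.24,0,0.6],"angular": [0,0,0],"grip": -1},{"travel": [-0.34,0.05,0.68],"angular": [0,0,0],"grip": -1},{"travel": [-0.44,0.1,0.76],"angular": [0,0,0],"grip": -1}]}}

```text
time: 31.37
ee_pos: [0.5082, -0.2527, 0.2616]
tcp_rot: [-179.5, 0.2, -142.1]
wrist_force: [-0.4, -0.7, -0.7]
opening: 0.0326
grasp_force: 45.1
```

Request:
{"fn": "carry_out", "kwargs": {"plan": [{"travel": [-0.06,0.1,0.05],"angular": [-0.015,-0.12,0],"grip": -1},{"travel": [-0.12,0.2,0.1],"angular": [-0.03,-0.24,0],"grip": -1},{"travel": [-0.18,0.3,0.15],"angular": [-0.045,-0.36,0],"grip": -1},{"travel": [-0.24,0.42,0.2],"angular": [-0.06,-0.48,0],"grip": -1},{"travel": [-0.29,0.54,0.25],"angular": [-0.085,-0.693,0],"grip": -1},{"travel": [-0.32,0.65,0.3],"angular": [-0.085,-0.693,0],"grip": -1},{"travel": [-0.32,0.72,0.34],"angular": [-0.085,-0.693,0],"grip": -1},{"travel": [-0.32,0.72,0.34],"angular": [-0.085,-0.693,0],"grip": -1}]}}

```text
time: 32.03
ee_pos: [0.4125, -0.0335, 0.3667]
tcp_rot: [-164.9, 14.5, -139.9]
wrist_force: [0.8, -0.0, -0.9]
opening: 0.0323
grasp_force: 45.6
```

Request:
{"fn": "carry_out", "kwargs": {"plan": [{"travel": [0.02,0.12,0],"angular": [-0.015,-0.12,0],"grip": -1},{"travel": [0.04,0.25,0],"angular": [-0.03,-0.24,0],"grip": -1},{"travel": [0.06,0.37,0],"angular": [-0.045,-0.36,0],"grip": -1},{"travel": [0.08,0.5,0],"angular": [-0.06,-0.48,0],"grip": -1},{"travel": [0.1,0.62,0],"angular": [-0.085,-0.693,0],"grip": -1},{"travel": [0.13,0.73,0],"angular": [-0.085,-0.693,0],"grip": -1},{"travel": [0.13,0.78,0],"angular": [-0.085,-0.693,0],"grip": -1},{"travel": [0.13,0.78,0],"angular": [-0.085,-0.693,0],"grip": -1}]}}

```text
time: 32.7
ee_pos: [0.4524, 0.2008, 0.3604]
tcp_rot: [-148.8, 27.0, -134.1]
wrist_force: [0.7, -0.1, -1.0]
opening: 0.0326
grasp_force: 45.7
```

Request:
{"fn": "carry_out", "kwargs": {"plan": [{"travel": [0,0,0],"angular": [0,0,0],"grip": -1},{"travel": [0,0,0],"angular": [0,0,0],"grip": -1},{"travel": [0,0,0],"angular": [0,0,0],"grip": -1}]}}

```text
time: 32.95
ee_pos: [0.4529, 0.1961, 0.363]
tcp_rot: [-148.8, 27.2, -134.4]
wrist_force: [-0.2, 0.2, -1.8]
opening: 0.0325
grasp_force: 45.7
```

```bash
python3 -c "
from h import *
show(); delta(*rim(.004,0,.06,45)); delta(*rim(.004,0.001,-.048,45))"
```

```text
t 32.95 p [0.4529 0.1961 0.363 ] rpy [-148.8   27.2 -134.4] q [ 41.  -30.5 -11.9  79.  -29.   -4.7] F [-0.2  0.2 -1.8] op 0.0325 gf 45.7
travel [ 0.128 -0.013 -0.146] ang [0.006 0.017 0.008] deg 0.6
travel [ 0.358 -0.038 -0.422] ang [0.006 0.017 0.008] deg 0.6
```

Request:
{"fn": "carry_out", "kwargs": {"plan": [{"travel": [0.065,-0.008,-0.075],"angular": [0.006,0.017,0.008],"grip": -1},{"travel": [0.128,-0.013,-0.146],"angular": [0.006,0.017,0.008],"grip": -1},{"travel": [0.18,-0.019,-0.208],"angular": [0.006,0.017,0.008],"grip": -1},{"travel": [0.24,-0.026,-0.28],"angular": [0.006,0.017,0.008],"grip": -1},{"travel": [0.3,-0.032,-0.352],"angular": [0.006,0.017,0.008],"grip": -1},{"travel": [0.358,-0.038,-0.422],"angular": [0.006,0.017,0.008],"grip": -1},{"travel": [0.358,-0.038,-0.422],"angular": [0.006,0.017,0.008],"grip": -1},{"travel": [0.358,-0.038,-0.422],"angular": [0.006,0.017,0.008],"grip": -1}]}}

```text
time: 33.62
ee_pos: [0.5602, 0.1837, 0.2349]
tcp_rot: [-149.4, 26.9, -134.6]
wrist_force: [0.0, 0.7, -1.0]
opening: 0.0324
grasp_force: 45.5
```

```bash
python3 -c "
from h import *
o=show(); print(rR.T@(o['ee_pos']-ro))"
```

```text
t 33.62 p [0.5602 0.1837 0.2349] rpy [-149.4   26.9 -134.6] q [ 29.7 -25.  -23.5  57.7 -22.7 -15.2] F [ 0.   0.7 -1. ] op 0.0324 gf 45.5
[ 2.91121830e-03 -2.10698883e-05 -4.92376910e-02]
```

Request:
{"fn": "carry_out", "kwargs": {"plan": [{"travel": [0,0,0],"angular": [0,0,0],"grip": 0},{"travel": [0,0,0],"angular": [0,0,0],"grip": 0},{"travel": [0,0,0],"angular": [0,0,0],"grip": 0},{"travel": [0,0,0],"angular": [0,0,0],"grip": 0},{"travel": [0,0,0],"angular": [0,0,0],"grip": 0},{"travel": [0,0,0],"angular": [0,0,0],"grip": 0}]}}

```text
time: 34.12
ee_pos: [0.5601, 0.1861, 0.2369]
tcp_rot: [-149.3, 27.1, -134.3]
wrist_force: [-0.6, 0.3, 0.0]
opening: 0.0425
grasp_force: 0.0
```

Request:
{"fn": "carry_out", "kwargs": {"plan": [{"travel": [-0.06,0.007,0.072],"angular": [0,0,0],"grip": 0},{"travel": [-0.12,0.015,0.144],"angular": [0,0,0],"grip": 0},{"travel": [-0.19,0.023,0.23],"angular": [0,0,0],"grip": 0},{"travel": [-0.26,0.03,0.32],"angular": [0,0,0],"grip": 0.3},{"travel": [-0.33,0.04,0.4],"angular": [0,0,0],"grip": 0.6},{"travel": [-0.36,0.044,0.43],"angular": [0,0,0],"grip": 1},{"travel": [-0.36,0.044,0.43],"angular": [0,0,0],"grip": 1}]}}

```text
time: 34.7
ee_pos: [0.4513, 0.1999, 0.3692]
tcp_rot: [-149.3, 27.3, -134.2]
wrist_force: [1.2, -0.5, -0.8]
opening: 0.0851
grasp_force: 0.0
```

Request:
{"fn": "carry_out", "kwargs": {"plan": [{"travel": [-0.03,-0.12,0],"angular": [0.015,0.12,0],"grip": 1},{"travel": [-0.06,-0.25,0],"angular": [0.03,0.24,0],"grip": 1},{"travel": [-0.1,-0.37,0],"angular": [0.045,0.36,0],"grip": 1},{"travel": [-0.1,-0.5,0],"angular": [0.06,0.48,0],"grip": 1},{"travel": [-0.1,-0.6,0],"angular": [0.085,0.693,0],"grip": 1},{"travel": [-0.1,-0.6,0],"angular": [0.085,0.693,0],"grip": 1}]}}

```text
time: 35.2
ee_pos: [0.4235, 0.0133, 0.3637]
tcp_rot: [-165.9, 13.7, -140.7]
wrist_force: [1.7, 0.7, 0.2]
opening: 0.0854
grasp_force: 0.0
```

Request:
{"fn": "carry_out", "kwargs": {"plan": [{"travel": [0.02,-0.12,0],"angular": [0.015,0.12,0],"grip": 1},{"travel": [0.05,-0.25,0],"angular": [0.03,0.24,0],"grip": 1},{"travel": [0.1,-0.37,-0.1],"angular": [0.045,0.36,0],"grip": 1},{"travel": [0.15,-0.45,-0.2],"angular": [0.06,0.48,0],"grip": 1},{"travel": [0.15,-0.5,-0.3],"angular": [0.085,0.693,0],"grip": 1},{"travel": [0.15,-0.5,-0.4],"angular": [0.085,0.693,0],"grip": 1},{"travel": [0.15,-0.5,-0.4],"angular": [0.085,0.693,0],"grip": 1},{"travel": [0.15,-0.5,-0.4],"angular": [0.085,0.693,0],"grip": 1}]}}

```text
time: 35.87
ee_pos: [0.4666, -0.1309, 0.243]
tcp_rot: [179.7, -0.1, -142.0]
wrist_force: [-0.5, 0.1, 0.9]
opening: 0.0853
grasp_force: 0.0
```

```bash
python3 -c "
from h import *
o=show(); w=snap('wrist','w12'); print([b for b in blobs(w) if 200<b[1][0]<450])
w7=load('w7'); p,d=wray(w7,[462.3,196.7]); P=p+d*(.065-p[2])/d[2]; print(P,wproj(w,P))
delta((.4702,-.1364,.0231),down(-142)); delta((.4702,-.1364,.12),down(-142))
t=snap('top','t12');h=cv2.cvtColor(t['frame'],cv2.COLOR_RGB2HSV); m=((h[:,:,1]>90)&(h[:,:,2]>110)).astype(np.uint8)[130:235,370:470]
n,l,st,c=cv2.connectedComponentsWithStats(m); print([(int(st[i,4]),(c[i]+[370,130]).round(1).tolist()) for i in range(1,n) if st[i,4]>40])"
```

```text
t 35.87 p [ 0.4666 -0.1309  0.243 ] rpy [ 1.797e+02 -1.000e-01 -1.420e+02] q [-15.7  -2.8   6.   99.    0.1 -53.8] F [-0.5  0.1  0.9] op 0.0853 gf 0.0
[(740, [390.4, 33.4]), (332, [388.5, 17.8]), (1192, [367.7, 79.0]), (1282, [320.0, 179.4])]
[ 0.46952595 -0.13334058  0.065     ] [321.08387542 179.26647321]
travel [ 0.01  -0.019 -0.745] ang [-0.001  0.003 -0.003] deg 0.1
travel [ 0.01  -0.019 -0.422] ang [-0.001  0.003 -0.003] deg 0.1
[(116, [431.7, 135.9]), (83, [387.8, 203.9]), (70, [398.3, 216.7])]
```

Request:
{"fn": "carry_out", "kwargs": {"plan": [{"travel": [0.01,-0.019,-0.12],"angular": [0,0,0],"grip": 1},{"travel": [0.01,-0.019,-0.25],"angular": [0,0,0],"grip": 1},{"travel": [0.01,-0.019,-0.38],"angular": [0,0,0],"grip": 1},{"travel": [0.01,-0.019,-0.5],"angular": [0,0,0],"grip": 1},{"travel": [0.01,-0.019,-0.6],"angular": [0,0,0],"grip": 1},{"travel": [0.01,-0.019,-0.68],"angular": [0,0,0],"grip": 1},{"travel": [0.01,-0.019,-0.72],"angular": [0,0,0],"grip": 1},{"travel": [0.01,-0.019,-0.72],"angular": [0,0,0],"grip": 1}]}}

```text
time: 36.63
ee_pos: [0.4704, -0.1363, 0.0305]
tcp_rot: [-179.9, 0.1, -141.9]
wrist_force: [0.9, 0.3, 0.6]
opening: 0.0852
grasp_force: 0.0
```

Request:
{"fn": "carry_out", "kwargs": {"plan": [{"travel": [0,0,0],"angular": [0,0,0],"grip": 1},{"travel": [0,0,0],"angular": [0,0,0],"grip": 1}]}}

```text
time: 36.8
ee_pos: [0.4719, -0.137, 0.0326]
tcp_rot: [-179.8, 0.2, -141.9]
wrist_force: [-0.8, -0.1, 0.1]
opening: 0.085
grasp_force: 0.0
```

```bash
python3 -c "
from h import *
show(); delta((.4700,-.1363,.0233),down(-142))"
```

```text
t 36.8 p [ 0.4719 -0.137   0.0326] rpy [-179.8    0.2 -141.9] q [-16.2  -3.  -17.6  75.1   0.1 -54.3] F [-0.8 -0.1  0.1] op 0.085 gf 0.0
travel [-0.006  0.002 -0.031] ang [ 0.001  0.01  -0.003] deg 0.3
```

Request:
{"fn": "carry_out", "kwargs": {"plan": [{"travel": [-0.006,0.002,-0.015],"angular": [0.001,0.01,-0.003],"grip": 1},{"travel": [-0.006,0.002,-0.03],"angular": [0.001,0.01,-0.003],"grip": 1},{"travel": [-0.006,0.002,-0.03],"angular": [0.001,0.01,-0.003],"grip": -1},{"travel": [-0.006,0.002,-0.03],"angular": [0.001,0.01,-0.003],"grip": -1},{"travel": [-0.006,0.002,-0.03],"angular": [0.001,0.01,-0.003],"grip": -1},{"travel": [-0.006,0.002,-0.03],"angular": [0.001,0.01,-0.003],"grip": -1},{"travel": [-0.006,0.002,-0.03],"angular": [0.001,0.01,-0.003],"grip": -1},{"travel": [-0.006,0.002,-0.03],"angular": [0.001,0.01,-0.003],"grip": -1}], "grip_force": 100}}

```text
time: 37.47
ee_pos: [0.4686, -0.1362, 0.0209]
tcp_rot: [179.8, -0.1, -142.0]
wrist_force: [0.0, 0.1, -2.9]
opening: 0.0201
grasp_force: 97.8
```

Request:
{"fn": "carry_out", "kwargs": {"plan": [{"travel": [0,0,0],"angular": [0,0,0],"grip": -1},{"travel": [0,0,0],"angular": [0,0,0],"grip": -1}]}}

```text
time: 37.63
ee_pos: [0.4685, -0.1361, 0.0208]
tcp_rot: [179.8, -0.1, -142.0]
wrist_force: [-1.2, -0.0, 5.6]
opening: 0.0203
grasp_force: 98.9
```

```bash
python3 -c "
from h import *
show()"
```

```text
t 37.63 p [ 0.4685 -0.1361  0.0208] rpy [ 1.798e+02 -1.000e-01 -1.420e+02] q [-16.2  -2.6 -18.5  74.3   0.  -54.2] F [-1.2 -0.   5.6] op 0.0203 gf 98.9
```

Request:
{"fn": "carry_out", "kwargs": {"plan": [{"travel": [0,0,0.05],"angular": [0,0,0],"grip": -1},{"travel": [0,0,0.15],"angular": [0,0,0],"grip": -1},{"travel": [0,0,0.28],"angular": [0,0,0],"grip": -1},{"travel": [0,0,0.41],"angular": [0,0,0],"grip": -1},{"travel": [0,0,0.54],"angular": [0,0,0],"grip": -1},{"travel": [-0.05,0,0.67],"angular": [0,0,0],"grip": -1},{"travel": [-0.1,0,0.79],"angular": [0,0,0],"grip": -1},{"travel": [-0.17,0,0.9],"angular": [0,0,0],"grip": -1}]}}

```text
time: 38.3
ee_pos: [0.417, -0.136, 0.2916]
tcp_rot: [179.7, -0.2, -142.0]
wrist_force: [1.4, 0.1, -2.0]
opening: 0.0204
grasp_force: 98.5
```

Request:
{"fn": "carry_out", "kwargs": {"plan": [{"travel": [0,0.1,0.06],"angular": [-0.015,-0.12,0],"grip": -1},{"travel": [0,0.2,0.12],"angular": [-0.03,-0.24,0],"grip": -1},{"travel": [0,0.3,0.18],"angular": [-0.045,-0.36,0],"grip": -1},{"travel": [0,0.4,0.25],"angular": [-0.06,-0.48,0],"grip": -1},{"travel": [0,0.5,0.25],"angular": [-0.085,-0.693,0],"grip": -1},{"travel": [0,0.5,0.25],"angular": [-0.085,-0.693,0],"grip": -1}]}}

```text
time: 38.8
ee_pos: [0.4145, 0.0184, 0.3667]
tcp_rot: [-165.6, 14.3, -139.9]
wrist_force: [-0.5, 0.1, -2.1]
opening: 0.0201
grasp_force: 99.6
```

Request:
{"fn": "carry_out", "kwargs": {"plan": [{"travel": [0,0.12,0],"angular": [-0.015,-0.12,0],"grip": -1},{"travel": [0,0.24,0],"angular": [-0.03,-0.24,0],"grip": -1},{"travel": [0,0.36,0],"angular": [-0.045,-0.36,0],"grip": -1},{"travel": [0.05,0.48,0],"angular": [-0.06,-0.48,0],"grip": -1},{"travel": [0.1,0.6,0],"angular": [-0.085,-0.693,0],"grip": -1},{"travel": [0.15,0.6,-0.05],"angular": [-0.085,-0.693,0],"grip": -1},{"travel": [0.15,0.6,-0.05],"angular": [-0.085,-0.693,0],"grip": -1},{"travel": [0.15,0.6,-0.05],"angular": [-0.085,-0.693,0],"grip": -1}]}}

```text
time: 39.47
ee_pos: [0.4613, 0.1948, 0.3481]
tcp_rot: [-149.7, 26.7, -134.4]
wrist_force: [-0.2, -0.3, -2.5]
opening: 0.0208
grasp_force: 99.8
```

Request:
{"fn": "carry_out", "kwargs": {"plan": [{"travel": [0,0,0],"angular": [0,0,0],"grip": -1},{"travel": [0,0,0],"angular": [0,0,0],"grip": -1},{"travel": [0,0,0],"angular": [0,0,0],"grip": -1}]}}

```text
time: 39.72
ee_pos: [0.4627, 0.1925, 0.3513]
tcp_rot: [-149.6, 27.0, -134.7]
wrist_force: [-0.4, -0.3, -3.0]
opening: 0.0202
grasp_force: 99.8
```

```bash
cat >> h.py <<'E'
RH=R.from_euler('xyz',[-149.1,27.1,-134.4],degrees=True).as_matrix()
PH=np.array([.528,.1869,.2648])+RH@np.array([.0011,0,.0025])
E
python3 -c "
from h import *
o=show(); print('home rim',rR.T@(PH-ro), 'tool z err deg',np.degrees(np.arccos(-RH[:,2]@rR[:,2])))
for k in(.06,.035,.02): delta(PH+rR[:,2]*k,RH)"
```

```text
t 39.72 p [0.4627 0.1925 0.3513] rpy [-149.6   27.  -134.7] q [ 38.9 -30.3 -12.9  77.4 -27.4  -6.3] F [-0.4 -0.3 -3. ] op 0.0202 gf 99.8
home rim [-0.00338824 -0.00150906 -0.00802429] tool z err deg 0.2098335002477841
travel [ 0.093 -0.006 -0.143] ang [-0.008 -0.014  0.004] deg 0.5
travel [ 0.146 -0.012 -0.207] ang [-0.008 -0.014  0.004] deg 0.5
travel [ 0.178 -0.016 -0.245] ang [-0.008 -0.014  0.004] deg 0.5
```

Request:
{"fn": "carry_out", "kwargs": {"plan": [{"travel": [0.05,-0.003,-0.075],"angular": [-0.008,-0.014,0.004],"grip": -1},{"travel": [0.093,-0.006,-0.143],"angular": [-0.008,-0.014,0.004],"grip": -1},{"travel": [0.12,-0.009,-0.175],"angular": [-0.008,-0.014,0.004],"grip": -1},{"travel": [0.146,-0.012,-0.207],"angular": [-0.008,-0.014,0.004],"grip": -1},{"travel": [0.146,-0.012,-0.207],"angular": [-0.008,-0.014,0.004],"grip": -1},{"travel": [0.146,-0.012,-0.207],"angular": [-0.008,-0.014,0.004],"grip": -1},{"travel": [0.146,-0.012,-0.207],"angular": [-0.008,-0.014,0.004],"grip": -1}]}}

```text
time: 40.3
ee_pos: [0.5062, 0.1897, 0.2895]
tcp_rot: [-149.1, 27.1, -134.3]
wrist_force: [0.3, 0.4, -3.2]
opening: 0.0203
grasp_force: 99.9
```

```bash
python3 -c "
from h import *
o=show()
for k in(.02,.01,.003): delta(PH+rR[:,2]*k,RH)"
```

```text
t 40.3 p [0.5062 0.1897 0.2895] rpy [-149.1   27.1 -134.3] q [ 34.6 -29.5 -20.1  67.1 -25.4 -10.9] F [ 0.3  0.4 -3.2] op 0.0203 gf 99.9
travel [ 0.033 -0.007 -0.039] ang [ 0.     0.    -0.003] deg 0.1
travel [ 0.054 -0.01  -0.065] ang [ 0.     0.    -0.003] deg 0.1
travel [ 0.069 -0.012 -0.083] ang [ 0.     0.    -0.003] deg 0.1
```

Request:
{"fn": "carry_out", "kwargs": {"plan": [{"travel": [0.015,-0.004,-0.02],"angular": [0,0,-0.003],"grip": -1},{"travel": [0.033,-0.007,-0.039],"angular": [0,0,-0.003],"grip": -1},{"travel": [0.044,-0.009,-0.052],"angular": [0,0,-0.003],"grip": -1},{"travel": [0.054,-0.01,-0.065],"angular": [0,0,-0.003],"grip": -1},{"travel": [0.054,-0.01,-0.065],"angular": [0,0,-0.003],"grip": -1},{"travel": [0.054,-0.01,-0.065],"angular": [0,0,-0.003],"grip": -1}]}}

```text
time: 40.8
ee_pos: [0.5223, 0.1872, 0.2682]
tcp_rot: [-149.1, 27.0, -134.3]
wrist_force: [-0.4, 0.0, -3.4]
opening: 0.0204
grasp_force: 100.0
```

```bash
python3 -c "
from h import *
o=show(); print(rR.T@(o['ee_pos']-PH), rR.T@o['wrist_force'])
for k in(.003,0,-.003): delta(PH+rR[:,2]*k,RH)"
```

```text
t 40.8 p [0.5223 0.1872 0.2682] rpy [-149.1   27.  -134.3] q [ 33.  -28.5 -22.   63.8 -24.5 -12.4] F [-0.4  0.  -3.4] op 0.0204 gf 100.0
[-0.00139387  0.00034456  0.00875473] [-2.51697028 -0.04365058 -2.36253265]
travel [ 0.016 -0.003 -0.012] ang [ 0.002 -0.003 -0.003] deg 0.1
travel [ 0.022 -0.004 -0.019] ang [ 0.002 -0.003 -0.003] deg 0.1
travel [ 0.028 -0.005 -0.027] ang [ 0.002 -0.003 -0.003] deg 0.1
```

Request:
{"fn": "carry_out", "kwargs": {"plan": [{"travel": [0.008,-0.001,-0.007],"angular": [0.002,-0.003,-0.003],"grip": -1},{"travel": [0.016,-0.003,-0.013],"angular": [0.002,-0.003,-0.003],"grip": -1},{"travel": [0.022,-0.004,-0.019],"angular": [0.002,-0.003,-0.003],"grip": -1},{"travel": [0.022,-0.004,-0.019],"angular": [0.002,-0.003,-0.003],"grip": -1},{"travel": [0.022,-0.004,-0.019],"angular": [0.002,-0.003,-0.003],"grip": -1}]}}

```text
time: 41.22
ee_pos: [0.529, 0.1862, 0.2633]
tcp_rot: [-149.1, 27.2, -134.4]
wrist_force: [-1.2, 0.3, -2.2]
opening: 0.0206
grasp_force: 100.3
```

```bash
python3 -c "
from h import *
o=show(); print(rR.T@(o['ee_pos']-PH), rR.T@o['wrist_force'],rR.T@o['torque'])"
```

```text
t 41.22 p [0.529  0.1862 0.2633] rpy [-149.1   27.2 -134.4] q [ 32.4 -28.1 -22.4  62.6 -24.2 -12.9] F [-1.2  0.3 -2.2] op 0.0206 gf 100.3
[0.00062714 0.00017819 0.00059852] [-2.38395113  0.13584791 -0.90850513] [0.09026236 0.99364703 0.01119173]
```

Request:
{"fn": "carry_out", "kwargs": {"plan": [{"travel": [0.002,0,-0.003],"angular": [0,0,0],"grip": -1},{"travel": [0.005,-0.001,-0.006],"angular": [0,0,0],"grip": -1},{"travel": [0.005,-0.001,-0.006],"angular": [0,0,0],"grip": -1}]}}

```text
time: 41.47
ee_pos: [0.5295, 0.1862, 0.263]
tcp_rot: [-149.1, 27.2, -134.3]
wrist_force: [-23.5, 0.0, 10.5]
opening: 0.0202
grasp_force: 103.7
```

```bash
python3 -c "
from h import *
o=show(); print(rR.T@(o['ee_pos']-PH), rR.T@o['wrist_force'],rR.T@o['torque'])"
```

```text
t 41.47 p [0.5295 0.1862 0.263 ] rpy [-149.1   27.2 -134.3] q [ 32.3 -28.2 -22.4  62.5 -24.1 -13.1] F [-23.5   0.   10.5] op 0.0202 gf 103.7
[0.00082022 0.00025835 0.00017379] [-11.15734168  -2.82440161  23.03429328] [-0.49116977  3.38484521  0.06306285]
```

Seated (23 N outward reaction at the home depth). Twisting clockwise to lock.

Request:
{"fn": "carry_out", "kwargs": {"plan": [{"travel": [-0.002,0,-0.001],"angular": [0.1,-0.0123,-0.12],"grip": -1},{"travel": [-0.002,0,-0.001],"angular": [0.2,-0.0246,-0.24],"grip": -1},{"travel": [-0.002,0,-0.001],"angular": [0.3,-0.037,-0.36],"grip": -1},{"travel": [-0.002,0,-0.001],"angular": [0.4,-0.049,-0.48],"grip": -1},{"travel": [-0.002,0,-0.001],"angular": [0.501,-0.0615,-0.602],"grip": -1},{"travel": [-0.002,0,-0.001],"angular": [0.501,-0.0615,-0.602],"grip": -1}]}}

```text
time: 41.97
ee_pos: [0.5291, 0.186, 0.2628]
tcp_rot: [-162.2, 36.7, -158.8]
wrist_force: [-20.4, -1.9, 10.7]
opening: 0.0206
grasp_force: 103.3
```

```bash
python3 -c "
from h import *
o=show(); print(rR.T@(o['ee_pos']-PH), rR.T@o['wrist_force'],rR.T@o['torque'])"
```

```text
t 41.97 p [0.5291 0.186  0.2628] rpy [-162.2   36.7 -158.8] q [ 32.3 -28.1 -22.4  62.6 -24.2   9.8] F [-20.4  -1.9  10.7] op 0.0206 gf 103.3
[3.79612930e-04 3.26524271e-05 2.15269619e-04] [-8.4214604  -4.39759413 21.0811981 ] [-0.41911752  2.83477325  0.05060909]
```

Request:
{"fn": "carry_out", "kwargs": {"plan": [{"travel": [-0.002,0,-0.001],"angular": [0.1,-0.0123,-0.12],"grip": -1},{"travel": [-0.002,0,-0.001],"angular": [0.2,-0.0246,-0.24],"grip": -1},{"travel": [-0.002,0,-0.001],"angular": [0.3,-0.037,-0.36],"grip": -1},{"travel": [-0.002,0,-0.001],"angular": [0.4,-0.049,-0.48],"grip": -1},{"travel": [-0.002,0,-0.001],"angular": [0.501,-0.0615,-0.602],"grip": -1},{"travel": [-0.002,0,-0.001],"angular": [0.501,-0.0615,-0.602],"grip": -1},{"travel": [-0.002,0,-0.001],"angular": [0.501,-0.0615,-0.602],"grip": -1}]}}

```text
time: 42.55
ee_pos: [0.5286, 0.1865, 0.2624]
tcp_rot: [-180.0, 40.1, 172.9]
wrist_force: [-18.1, -0.3, 8.7]
opening: 0.0204
grasp_force: 102.9
```

```bash
python3 -c "
from h import *
o=show(); print(rR.T@(o['ee_pos']-PH), rR.T@o['wrist_force'],rR.T@o['torque']); delta(*rim(-.0034,-.0005,-.0076,0))"
```

```text
t 42.55 p [0.5286 0.1865 0.2624] rpy [-180.    40.1  172.9] q [ 32.4 -28.1 -22.4  62.6 -24.2  32.2] F [-18.1  -0.3   8.7] op 0.0204 gf 102.9
[-0.00026962  0.00045197  0.00019704] [-8.1389933  -2.54793639 18.19717207] [ 0.19516997  2.48280545 -0.21939072]
travel [0.    0.002 0.001] ang [0.001 0.005 0.003] deg 0.2
```

Locked straight. Releasing, withdrawing and triangulating the switch ball from earlier pixels.

Request:
{"fn": "carry_out", "kwargs": {"plan": [{"travel": [-0.004,0,0.005],"angular": [0,0,0],"grip": -0.2},{"travel": [-0.004,0,0.005],"angular": [0,0,0],"grip": 0.3},{"travel": [-0.004,0,0.005],"angular": [0,0,0],"grip": 0.6},{"travel": [-0.004,0,0.005],"angular": [0,0,0],"grip": 0.6},{"travel": [-0.004,0,0.005],"angular": [0,0,0],"grip": 0.6}]}}

```text
time: 42.97
ee_pos: [0.5282, 0.1857, 0.2621]
tcp_rot: [-179.8, 40.1, 173.0]
wrist_force: [0.3, 0.0, 0.9]
opening: 0.0684
grasp_force: 0.0
```

Request:
{"fn": "carry_out", "kwargs": {"plan": [{"travel": [-0.03,0.004,0.036],"angular": [0,0,0],"grip": 0.6},{"travel": [-0.08,0.01,0.1],"angular": [0,0,0],"grip": 0.6},{"travel": [-0.15,0.02,0.18],"angular": [0,0,0],"grip": 0.6},{"travel": [-0.22,0.027,0.265],"angular": [0,0,0],"grip": 0.6},{"travel": [-0.26,0.032,0.31],"angular": [0,0,0],"grip": 0.6},{"travel": [-0.26,0.032,0.31],"angular": [0,0,0],"grip": 0.6}]}}

```text
time: 43.47
ee_pos: [0.4493, 0.1961, 0.3595]
tcp_rot: [179.9, 40.3, 172.9]
wrist_force: [0.5, -0.3, 0.6]
opening: 0.0683
grasp_force: 0.0
```

```bash
python3 -c "
from h import *
o=show(); w=snap('wrist','w13'); s=snap('side','s13')
rays=[ray(load('side0'),(351.4,237.3)),wray(load('w1'),(188.8,132.8)),wray(load('w2'),(147.8,133.8))]
A=0;b=0
for p,d in rays:
  d=d/np.linalg.norm(d);M=np.eye(3)-np.outer(d,d);A=A+M;b=b+M@p
X=np.linalg.solve(A,b);print('ball',X,[np.linalg.norm((np.eye(3)-np.outer(d,d)/(d@d))@(X-p)) for p,d in rays])
print('rel barrel horiz', X[:2]-P1[:2], (X-np.r_[P1[:2],.165])@np.array([.9925,-.122,0]), (X-np.r_[P1[:2],.165])@rR[:,1])
print([(i,(p+d*(.139-p[2])/d[2]).round(4)) for i,(p,d) in enumerate(rays)])
a=w['frame'][100:280,190:460,::-1]; b=cv2.imread('pics/s13.png')[120:260,310:420]
z=np.zeros((560,800,3),np.uint8); z[:240,:360]=cv2.resize(a,(360,240),interpolation=cv2.INTER_CUBIC);z[:,360:]=cv2.resize(b,(440,560),interpolation=cv2.INTER_CUBIC);cv2.imwrite('pics/f13.png',z)
"
```

```text
t 43.47 p [0.4493 0.1961 0.3595] rpy [179.9  40.3 172.9] q [ 41.1 -31.1 -12.5  79.  -28.8  40.5] F [ 0.5 -0.3  0.6] op 0.0683 gf 0.0
ball [ 0.53355369 -0.00934829  0.14145397] [np.float64(0.0005248835565873937), np.float64(0.0004847446292434805), np.float64(0.00021606479679949986)]
rel barrel horiz [-0.08104631 -0.18634829] -0.05770397388925931 -0.19483633876281103
[(0, array([ 0.5347, -0.0075,  0.139 ])), (1, array([ 0.5348, -0.011 ,  0.139 ])), (2, array([ 0.5354, -0.0119,  0.139 ]))]
```

View pics/f13.png

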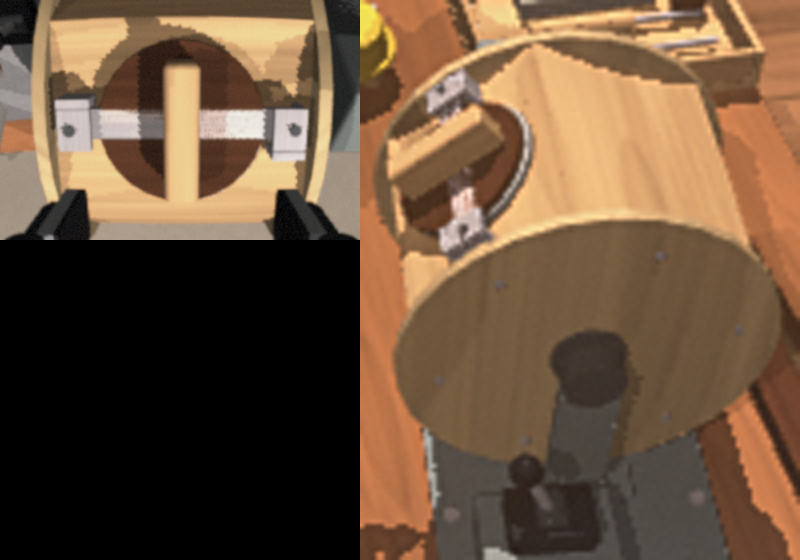

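Plug is home with its ears under the keepers. The switch ball at (0.535,-0.0105,0.139) is triangulated to about 1 mm. Moving in front of it with the fingers shut.

Request:
{"fn": "carry_out", "kwargs": {"plan": [{"travel": [-0.05,-0.1,0.05],"angular": [0.03,0.24,0],"grip": -1},{"travel": [-0.1,-0.2,0.05],"angular": [0.06,0.48,0],"grip": -1},{"travel": [-0.1,-0.3,0.05],"angular": [0.085,0.693,0],"grip": -1},{"travel": [-0.1,-0.3,0.05],"angular": [0.085,0.693,0],"grip": -1}]}}

```text
time: 43.9
ee_pos: [0.4223, 0.0993, 0.369]
tcp_rot: [-179.7, 19.7, 172.4]
wrist_force: [1.0, 0.9, -0.1]
opening: 0.0201
grasp_force: 0.0
```

Request:
{"fn": "carry_out", "kwargs": {"plan": [{"travel": [0,-0.1,0],"angular": [0.03,0.24,0],"grip": -1},{"travel": [0,-0.2,0],"angular": [0.06,0.48,0],"grip": -1},{"travel": [0,-0.3,0],"angular": [0.085,0.693,0],"grip": -1},{"travel": [0,-0.36,0],"angular": [0.085,0.693,0],"grip": -1},{"travel": [0,-0.36,0],"angular": [0.085,0.693,0],"grip": -1}]}}

```text
time: 44.32
ee_pos: [0.4224, -0.0062, 0.3657]
tcp_rot: [-179.7, -0.4, 172.7]
wrist_force: [0.1, -0.4, 0.1]
opening: 0.0002
grasp_force: 0.0
```

Request:
{"fn": "carry_out", "kwargs": {"plan": [{"travel": [0,0,0],"angular": [0,0,0.785],"grip": -1},{"travel": [0,0,0],"angular": [0,0,0.785],"grip": -1},{"travel": [0,0,0],"angular": [0,0,0.785],"grip": -1},{"travel": [0,0,0],"angular": [0,0,0.785],"grip": -1}]}}

```text
time: 44.65
ee_pos: [0.4202, -0.0027, 0.3691]
tcp_rot: [-179.8, 0.1, -164.2]
wrist_force: [-0.4, 0.1, 0.2]
opening: -0.0001
grasp_force: 0.0
```

Request:
{"fn": "carry_out", "kwargs": {"plan": [{"travel": [0,0,0],"angular": [0,0,0.785],"grip": -1},{"travel": [0,0,0],"angular": [0,0,0.785],"grip": -1},{"travel": [0,0,0],"angular": [0,0,0.785],"grip": -1},{"travel": [0,0,0],"angular": [0,0,0.785],"grip": -1}]}}

```text
time: 44.98
ee_pos: [0.4201, -0.0025, 0.3695]
tcp_rot: [-179.8, 0.1, -141.9]
wrist_force: [-0.1, -0.1, -0.3]
opening: -0.0001
grasp_force: 0.0
```

Request:
{"fn": "carry_out", "kwargs": {"plan": [{"travel": [0,0,0],"angular": [0,0,0.785],"grip": -1},{"travel": [0,0,0],"angular": [0,0,0.785],"grip": -1},{"travel": [0,0,0],"angular": [0,0,0.785],"grip": -1},{"travel": [0,0,0],"angular": [0,0,0.785],"grip": -1}]}}

```text
time: 45.32
ee_pos: [0.4201, -0.0025, 0.3697]
tcp_rot: [-179.8, 0.1, -119.5]
wrist_force: [-0.4, 0.0, 0.7]
opening: -0.0002
grasp_force: 0.0
```

Request:
{"fn": "carry_out", "kwargs": {"plan": [{"travel": [0,0,0],"angular": [0,0,0.785],"grip": -1},{"travel": [0,0,0],"angular": [0,0,0.785],"grip": -1},{"travel": [0,0,0],"angular": [0,0,0.785],"grip": -1},{"travel": [0,0,0],"angular": [0,0,0.785],"grip": -1},{"travel": [0,0,0],"angular": [0,0,0.785],"grip": -1},{"travel": [0,0,0],"angular": [0,0,0.785],"grip": -1}]}}

```text
time: 45.82
ee_pos: [0.42, -0.0026, 0.37]
tcp_rot: [-179.8, 0.1, -97.4]
wrist_force: [-0.2, -0.3, 0.1]
opening: 0.0002
grasp_force: 0.0
```

```bash
python3 -c "
from h import *
show(); delta((.4804,-.0038,.18),down(-97)); delta((.4804,-.0038,.103),down(-97))"
```

```text
t 45.82 p [ 0.42   -0.0026  0.37  ] rpy [-1.798e+02  1.000e-01 -9.740e+01] q [-4.000e-01 -5.700e+00  1.820e+01  1.137e+02  1.000e-01 -8.300e+01] F [-0.2 -0.3  0.1] op 0.0002 gf 0.0
travel [ 0.201 -0.004 -0.633] ang [-0.002  0.008  0.016] deg 0.5
travel [ 0.201 -0.004 -0.89 ] ang [-0.002  0.008  0.016] deg 0.5
```

Request:
{"fn": "carry_out", "kwargs": {"plan": [{"travel": [0.05,0,-0.12],"angular": [0,0,0],"grip": -1},{"travel": [0.1,0,-0.24],"angular": [0,0,0],"grip": -1},{"travel": [0.15,0,-0.37],"angular": [0,0,0],"grip": -1},{"travel": [0.19,-0.004,-0.5],"angular": [0,0,0],"grip": -1},{"travel": [0.19,-0.004,-0.63],"angular": [0,0,0],"grip": -1},{"travel": [0.19,-0.004,-0.76],"angular": [0,0,0],"grip": -1},{"travel": [0.19,-0.004,-0.88],"angular": [0,0,0],"grip": -1},{"travel": [0.19,-0.004,-0.88],"angular": [0,0,0],"grip": -1}]}}

```text
time: 46.48
ee_pos: [0.473, -0.0037, 0.0987]
tcp_rot: [179.6, 0.0, -97.3]
wrist_force: [-0.7, -0.3, -0.5]
opening: -0.0
grasp_force: 0.0
```

Request:
{"fn": "carry_out", "kwargs": {"plan": [{"travel": [0,0,0],"angular": [0,0,0],"grip": -1},{"travel": [0,0,0],"angular": [0,0,0],"grip": -1}]}}

```text
time: 46.65
ee_pos: [0.478, -0.0038, 0.1086]
tcp_rot: [-179.6, 0.1, -97.2]
wrist_force: [0.7, 0.1, 0.7]
opening: -0.0003
grasp_force: 0.0
```

```bash
python3 -c "
from h import *
show(); delta((.4804+.03*.9925,-.0038-.03*.122,.103),down(-97)); delta((.4804+.07*.9925,-.0038-.07*.122,.103),down(-97))"
```

```text
t 46.65 p [ 0.478  -0.0038  0.1086] rpy [-1.796e+02  1.000e-01 -9.720e+01] q [ -0.5  -6.1 -12.1  83.7   0.1 -83.3] F [0.7 0.1 0.7] op -0.0003 gf 0.0
travel [ 0.107 -0.012 -0.019] ang [-0.002  0.013  0.006] deg 0.4
travel [ 0.24  -0.028 -0.019] ang [-0.002  0.013  0.006] deg 0.4
```

Request:
{"fn": "carry_out", "kwargs": {"plan": [{"travel": [0.03,-0.004,-0.015],"angular": [0,0,0],"grip": -1},{"travel": [0.07,-0.008,-0.015],"angular": [0,0,0],"grip": -1},{"travel": [0.11,-0.013,-0.015],"angular": [0,0,0],"grip": -1},{"travel": [0.15,-0.018,-0.015],"angular": [0,0,0],"grip": -1},{"travel": [0.19,-0.023,-0.015],"angular": [0,0,0],"grip": -1},{"travel": [0.23,-0.027,-0.015],"angular": [0,0,0],"grip": -1},{"travel": [0.23,-0.027,-0.015],"angular": [0,0,0],"grip": -1}]}}

```text
time: 47.23
ee_pos: [0.5491, -0.0122, 0.1032]
tcp_rot: [-179.6, 0.1, -97.1]
wrist_force: [-0.0, -0.3, 0.5]
opening: 0.0002
grasp_force: 0.0
```

Request:
{"fn": "carry_out", "kwargs": {"plan": [{"travel": [0.02,-0.002,0],"angular": [0,0,0],"grip": -1},{"travel": [0.03,-0.004,0],"angular": [0,0,0],"grip": -1},{"travel": [0.03,-0.004,0],"angular": [0,0,0],"grip": -1}]}}

```text
time: 47.48
ee_pos: [0.5557, -0.0131, 0.1021]
tcp_rot: [-179.7, 0.1, -97.1]
wrist_force: [-0.5, 0.4, -0.2]
opening: 0.0001
grasp_force: 0.0
```

```bash
python3 -c "
from h import *
o=show(); u=np.array([.9925,-.122]); print('along from ball off', (o['ee_pos'][:2]-[.535,-.0105])@u,(o['ee_pos'][:2]-[.535,-.0105])@[.122,.9925])
s=snap('side','s14'); h=s['frame']; 
for k in(0,.5,.85,1): 
  P=np.r_[np.array([.535,-.0105])+u*(.031+.065*np.sin(k-.5)),.082+.065*np.cos(k-.5)]; p=proj(s,P).astype(int); print(k,p,h[p[1]-3:p[1]+4,p[0]-3:p[0]+4].mean((0,1)).round())"
```

```text
t 47.48 p [ 0.5557 -0.0131  0.1021] rpy [-1.797e+02  1.000e-01 -9.710e+01] q [ -1.4   4.7  -2.1  82.9   0.1 -84.3] F [-0.5  0.4 -0.2] op 0.0001 gf 0.0
along from ball off 0.02083849980242439 -9.25263505345184e-05
0 [351 238] [74. 66. 60.]
0.5 [362 235] [50. 41. 37.]
0.85 [369 236] [45. 36. 31.]
1 [372 236] [55. 47. 41.]
```

Request:
{"fn": "carry_out", "kwargs": {"plan": [{"travel": [0.015,-0.002,0],"angular": [0,0,0],"grip": -1},{"travel": [0.03,-0.004,0],"angular": [0,0,0],"grip": -1},{"travel": [0.03,-0.004,0],"angular": [0,0,0],"grip": -1}]}}

```text
time: 47.78
ee_pos: [0.5622, -0.0141, 0.1013]
tcp_rot: [180.0, 0.1, -97.1]
wrist_force: [-10.0, 2.5, 2.8]
opening: 0.0002
grasp_force: 5.2
```

Request:
{"fn": "carry_out", "kwargs": {"plan": [{"travel": [0.01,-0.001,0],"angular": [0,0,0],"grip": -1},{"travel": [0.013,-0.002,0],"angular": [0,0,0],"grip": -1},{"travel": [0.013,-0.002,0],"angular": [0,0,0],"grip": -1}]}}

```text
time: 48.03
ee_pos: [0.5627, -0.0142, 0.1012]
tcp_rot: [179.6, 0.1, -97.0]
wrist_force: [-29.6, 3.9, 10.6]
opening: -0.0001
grasp_force: 14.9
```

```bash
python3 -c "
from h import *
o=show(); u=np.array([.9925,-.122]); print('along from ball off', (o['ee_pos'][:2]-[.535,-.0105])@u)
w=snap('wrist','w15')
for k in(0,.5,.85,1): 
  P=np.r_[np.array([.535,-.0105])+u*(.031+.065*np.sin(k-.5)),.082+.065*np.cos(k-.5)]; p=wproj(w,P).astype(int); print(k,p)
  if 5<p[1]<395: print(w['frame'][p[1]-3:p[1]+4,p[0]-3:p[0]+4].mean((0,1)).round())"
```

```text
t 48.03 p [ 0.5627 -0.0142  0.1012] rpy [ 1.796e+02  1.000e-01 -9.700e+01] q [ -1.5   6.4  -0.4  83.6   0.1 -84.5] F [-29.6   3.9  10.6] op -0.0001 gf 14.9
along from ball off 0.027948715868315585
0 [386 265]
[94. 97. 94.]
0.5 [319 275]
[77. 77. 76.]
0.85 [269 270]
[31. 31. 32.]
1 [252 266]
[21. 20. 22.]
```

Firm stop reached at about the full-on position. Backing off and lifting away.

Request:
{"fn": "carry_out", "kwargs": {"plan": [{"travel": [-0.05,0.006,0],"angular": [0,0,0],"grip": -1},{"travel": [-0.15,0.018,0],"angular": [0,0,0],"grip": -1},{"travel": [-0.27,0.03,0],"angular": [0,0,0],"grip": -1},{"travel": [-0.35,0.04,0.05],"angular": [0,0,0],"grip": -1},{"travel": [-0.4,0.04,0.15],"angular": [0,0,0],"grip": -1},{"travel": [-0.45,0.04,0.28],"angular": [0,0,0],"grip": -1},{"travel": [-0.5,0,0.4],"angular": [0,0,0],"grip": -1},{"travel": [-0.5,0,0.5],"angular": [0,0,0],"grip": -1}]}}

```text
time: 48.75
ee_pos: [0.4161, -0.0157, 0.2552]
tcp_rot: [-179.6, 0.1, -97.1]
wrist_force: [0.1, -0.2, 0.4]
opening: -0.0002
grasp_force: 0.0
```

Request:
{"fn": "carry_out", "kwargs": {"plan": [{"travel": [-0.05,0,0.2],"angular": [0,0,0],"grip": -1},{"travel": [-0.1,0,0.3],"angular": [0,0,0],"grip": -1},{"travel": [-0.1,0,0.3],"angular": [0,0,0],"grip": -1},{"travel": [-0.1,0,0.3],"angular": [0,0,0],"grip": -1}]}}

```text
time: 49.08
ee_pos: [0.3881, -0.015, 0.3455]
tcp_rot: [-179.4, 0.1, -97.1]
wrist_force: [-0.1, 0.2, -0.0]
opening: 0.0001
grasp_force: 0.0
```

```bash
python3 -c "
from h import *
o=show(); u=np.array([.9925,-.122])
s=snap('side','s16'); a=s['frame'].mean(2); b=load('s13')['frame'].mean(2)
for k in(0,.3,.6,.85,1): 
  P=np.r_[np.array([.535,-.0105])+u*(.031+.065*np.sin(k-.5)),.082+.065*np.cos(k-.5)]; p=proj(s,P).round().astype(int); print(k,p)
print('before');print(b[228:246:1,343:382:2].astype(int)); print('after');print(a[228:246:1,343:382:2].astype(int))
d=np.abs(a-b)[140:200,315:345]; print('plug change',d.max(),d.mean())"
```

```text
t 49.08 p [ 0.3881 -0.015   0.3455] rpy [-1.794e+02  1.000e-01 -9.710e+01] q [-2.300e+00 -1.170e+01  1.000e+01  1.111e+02  1.000e-01 -8.520e+01] F [-0.1  0.2 -0. ] op 0.0001 gf 0.0
0 [352 238]
0.3 [358 236]
0.6 [364 236]
0.85 [369 236]
1 [372 237]
before
[[89 90 86 90 88 90 89 73 68 70 70 72 70 69 69 66 63 78 77 82]
 [88 89 85 90 94 90 90 67 70 71 71 71 69 70 71 63 62 77 80 83]
 [89 90 84 91 90 87 88 66 70 71 71 71 68 69 70 65 64 79 84 81]
 [89 88 85 89 89 92 89 60 71 71 70 70 70 70 70 64 61 77 84 81]
 [90 88 86 91 89 93 87 60 58 69 69 70 70 68 68 63 61 78 83 71]
 [87 89 87 89 64 89 88 56 55 58 67 68 70 68 68 63 64 79 74 73]
 [88 88 89 54 49 49 85 54 57 56 59 69 68 70 69 58 59 75 75 73]
 [75 79 70 43 66 40 71 54 57 55 56 71 67 68 69 55 70 74 72 73]
 [76 78 52 44 55 44 55 55 56 57 58 70 68 68 62 57 73 61 74 74]
 [77 78 51 45 49 43 39 60 55 55 56 64 67 68 63 60 79 60 76 74]
 [76 77 55 40 46 40 39 68 54 56 57 69 72 70 58 76 76 58 73 72]
 [76 77 59 41 42 36 41 70 60 60 58 70 69 67 56 77 78 63 75 73]
 [75 78 78 39 35 36 53 60 58 61 57 52 57 59 59 77 78 70 75 74]
 [80 75 79 48 37 54 62 42 
[... 1176 characters left out ...]
 69  71  71  68  53  36  42  37  37  57  55
   74  58]
 [ 77  77  69  78  77  77  71  68  69  69  66  92  38  38  34  43  59  64
   74  74]
 [ 77  76  77  76  80  62  59  57  58  56  62 107  49  35  36  59  79  72
   73  74]
 [ 77  78  78  78  64  41  43  46  42  36  91 106  62  42  49  59  75  76
   72  74]
 [ 78  60  39  42  40  39  46  55  44  53 107  95  42  59  74  58  76  79
   70  73]
 [ 66  57  39  37  39  42  56  53  50  94 107  59  34  60  76  61  63  80
   72  73]
 [ 76  66  38  39  38  48  57  54  67 108  94  36  37  60  78  57  56  73
   76  74]
 [ 77  56  38  41  40  44  57  53 101 106  55  34  37  55  79  59  50  74
   76  75]]
plug change 157.33333333333334 22.321296296296296
```

```bash
python3 -c "
from h import *
u=np.array([.9925,-.122])
s=load('s16'); b=load('s13')['frame'].mean(2); a=s['frame'].mean(2)
f=lambda k: proj(s,np.r_[np.array([.535,-.0105])+u*(.031+.065*np.sin(k-.5)),.082+.065*np.cos(k-.5)])
for k in(0,.8,.85,.9,.95,1): print(k,(f(k)-f(0)).round(2))
t=b[232:243,346:358].astype(np.float32); t=cv2.resize(t,None,fx=4,fy=4,interpolation=cv2.INTER_CUBIC)
A=cv2.resize(a[225:250,340:390].astype(np.float32),None,fx=4,fy=4,interpolation=cv2.INTER_CUBIC)
B=cv2.resize(b[225:250,340:390].astype(np.float32),None,fx=4,fy=4,interpolation=cv2.INTER_CUBIC)
for I in(B,A): r=cv2.matchTemplate(I,t,cv2.TM_CCOEFF_NORMED); print(cv2.minMaxLoc(r)[1],np.array(cv2.minMaxLoc(r)[3])/4)
for nm,I in(('b',b),('a',a)):
  m=(I<52)[231:241,340:390]; m[:, :4]=0; n,l,st,c=cv2.connectedComponentsWithStats(m.astype(np.uint8)); print(nm,[(int(st[i,4]),c[i].round(2)) for i in range(1,n) if st[i,4]>15])
d=np.abs(a-b); ys,xs=np.where(d[140:200,315:345]>40); print(len(ys), a[140:200:6,315:345:4].astype(int)-b[140:200:6,315:345:4].astype(int))"
```

```text
0 [0. 0.]
0.8 [16.7  -2.01]
0.85 [17.67 -1.88]
0.9 [18.61 -1.72]
0.95 [19.52 -1.53]
1 [20.41 -1.31]
0.9995167851448059 [6. 7.]
0.7007121443748474 [ 4. 14.]
b [(47, array([11.23,  6.36]))]
a [(56, array([29.48,  5.61]))]
200 [[ -11   10   15  -32  -33  -34  -20  -30]
 [ -22   16   -4  -33  -18  -10  -17  -14]
 [ -81    0   -2   -4    1  -40  -18   -7]
 [ -44  -13   -3   -4   -3  -21  -21   -4]
 [ -44  -46   -1   -3   -5  -20  -10  -12]
 [ -45 -111    0   38   -9  -37  -10   -8]
 [ -90 -116  -31  -18  -19  -17  -36  -32]
 [ -89  -94  -26  -29  -44  -20  -34  -33]
 [   0   -2  -32   -3  -30  -19  -17  -20]
 [  -3   -3    1  -21  -21  -22   -2   -2]]
```

Ball shift of 18.25 px gives about 0.88 rad, too near the limit. I'll push once more for margin.

Request:
{"fn": "carry_out", "kwargs": {"plan": [{"travel": [0.1,0.01,-0.1],"angular": [0,0,0],"grip": -1},{"travel": [0.2,0.02,-0.2],"angular": [0,0,0],"grip": -1},{"travel": [0.3,0.028,-0.32],"angular": [0,0,0],"grip": -1},{"travel": [0.36,0.028,-0.44],"angular": [0,0,0],"grip": -1},{"travel": [0.37,0.028,-0.57],"angular": [0,0,0],"grip": -1},{"travel": [0.37,0.028,-0.7],"angular": [0,0,0],"grip": -1},{"travel": [0.37,0.028,-0.79],"angular": [0,0,0],"grip": -1},{"travel": [0.37,0.028,-0.79],"angular": [0,0,0],"grip": -1}]}}

```text
time: 49.8
ee_pos: [0.495, -0.0064, 0.0964]
tcp_rot: [179.6, 0.0, -97.1]
wrist_force: [-1.5, -0.4, -0.1]
opening: 0.0
grasp_force: 0.0
```

Request:
{"fn": "carry_out", "kwargs": {"plan": [{"travel": [0,0,0],"angular": [0,0,0],"grip": -1},{"travel": [0,0,0],"angular": [0,0,0],"grip": -1},{"travel": [0,0,0],"angular": [0,0,0],"grip": -1}]}}

```text
time: 50.05
ee_pos: [0.5001, -0.0065, 0.1069]
tcp_rot: [-179.6, 0.1, -97.1]
wrist_force: [-0.2, 0.1, 0.9]
opening: -0.0002
grasp_force: 0.0
```

```bash
python3 -c "
from h import *
show(); u=np.array([.9925,-.122])
for a in(.022,.036): delta(np.r_[np.array([.535,-.0105])+u*a,.106],down(-97))"
```

```text
t 50.05 p [ 0.5001 -0.0065  0.1069] rpy [-1.796e+02  1.000e-01 -9.710e+01] q [ -0.8  -3.1  -9.4  83.2   0.1 -83.7] F [-0.2  0.1  0.9] op -0.0002 gf 0.0
travel [ 0.189 -0.022 -0.003] ang [-0.002  0.015  0.002] deg 0.4
travel [ 0.235 -0.028 -0.003] ang [-0.002  0.015  0.002] deg 0.4
```

Request:
{"fn": "carry_out", "kwargs": {"plan": [{"travel": [0.06,-0.007,0],"angular": [0,0.01,0],"grip": -1},{"travel": [0.12,-0.014,0],"angular": [0,0.01,0],"grip": -1},{"travel": [0.16,-0.019,0],"angular": [0,0.01,0],"grip": -1},{"travel": [0.19,-0.022,0],"angular": [0,0.01,0],"grip": -1},{"travel": [0.205,-0.024,0],"angular": [0,0.01,0],"grip": -1},{"travel": [0.215,-0.025,0],"angular": [0,0.01,0],"grip": -1},{"travel": [0.22,-0.026,0],"angular": [0,0.01,0],"grip": -1},{"travel": [0.22,-0.026,0],"angular": [0,0.01,0],"grip": -1}]}}

```text
time: 50.72
ee_pos: [0.5626, -0.0139, 0.1057]
tcp_rot: [179.7, 0.1, -97.0]
wrist_force: [-13.6, 2.6, 8.4]
opening: 0.0001
grasp_force: 7.2
```

```bash
python3 -c "
from h import *
o=show(); u=np.array([.9925,-.122]); print('along from ball off', (o['ee_pos'][:2]-[.535,-.0105])@u)"
```

```text
t 50.72 p [ 0.5626 -0.0139  0.1057] rpy [ 1.797e+02  1.000e-01 -9.700e+01] q [ -1.5   6.2  -0.1  84.    0.1 -84.4] F [-13.6   2.6   8.4] op 0.0001 gf 7.2
along from ball off 0.02780397687678752
```

Same hard stop position at 14 N and at 30 N, so the lever is at its end. One firm nudge, then retreat.

Request:
{"fn": "carry_out", "kwargs": {"plan": [{"travel": [0.007,-0.001,0],"angular": [0,0,0],"grip": -1},{"travel": [0.012,-0.0015,0],"angular": [0,0,0],"grip": -1},{"travel": [0.012,-0.0015,0],"angular": [0,0,0],"grip": -1}]}}

```text
time: 50.97
ee_pos: [0.5631, -0.0139, 0.1056]
tcp_rot: [179.4, 0.1, -97.0]
wrist_force: [-28.9, 3.5, 16.1]
opening: -0.0
grasp_force: 15.5
```

Request:
{"fn": "carry_out", "kwargs": {"plan": [{"travel": [-0.05,0.006,0],"angular": [0,0,0],"grip": -1},{"travel": [-0.15,0.018,0],"angular": [0,0,0],"grip": -1},{"travel": [-0.27,0.03,0],"angular": [0,0,0],"grip": -1},{"travel": [-0.35,0.04,0.05],"angular": [0,0,0],"grip": -1},{"travel": [-0.4,0.04,0.15],"angular": [0,0,0],"grip": -1},{"travel": [-0.45,0.04,0.28],"angular": [0,0,0],"grip": -1},{"travel": [-0.5,0,0.4],"angular": [0,0,0],"grip": -1},{"travel": [-0.5,0,0.5],"angular": [0,0,0],"grip": -1}]}}

```text
time: 51.63
ee_pos: [0.4161, -0.0154, 0.2587]
tcp_rot: [-179.9, 0.1, -97.1]
wrist_force: [0.0, 0.2, -0.3]
opening: 0.0
grasp_force: 0.0
```

Request:
{"fn": "carry_out", "kwargs": {"plan": [{"travel": [-0.05,-0.15,0.1],"angular": [0,0,0],"grip": -1},{"travel": [-0.1,-0.3,0.2],"angular": [0,0,0],"grip": -1},{"travel": [-0.15,-0.4,0.3],"angular": [0,0,0],"grip": -1},{"travel": [-0.15,-0.5,0.3],"angular": [0,0,0],"grip": -1},{"travel": [-0.15,-0.6,0.3],"angular": [0,0,0],"grip": -1},{"travel": [-0.15,-0.6,0.3],"angular": [0,0,0],"grip": -1},{"travel": [-0.15,-0.6,0.3],"angular": [0,0,0],"grip": -1}]}}

```text
time: 52.22
ee_pos: [0.3729, -0.1965, 0.3452]
tcp_rot: [180.0, 0.0, -97.3]
wrist_force: [0.8, 0.2, -0.6]
opening: -0.0
grasp_force: 0.0
```

```bash
python3 -c "
from h import *
o=show(); s=snap('side','s17'); a=s['frame'].mean(2); b=load('s13')['frame'].mean(2)
for th in(50,52,55):
  for nm,I in(('b',b),('a',a)):
    m=(I<th)[231:241,340:390]; m[:, :4]=0; n,l,st,c=cv2.connectedComponentsWithStats(m.astype(np.uint8)); print(th,nm,[(int(st[i,4]),c[i].round(2)) for i in range(1,n) if st[i,4]>15])
t=snap('top','t17')['frame'].mean(2); t0=load('top0')['frame'].mean(2); d=np.abs(t-t0)[170:205,275:335]; print('top plug diff',d.mean())
print('jar', np.abs(t-t0)[143:165,390:412].mean())"
```

```text
t 52.22 p [ 0.3729 -0.1965  0.3452] rpy [180.    0.  -97.3] q [ -27.8   -6.8   14.1  111.     0.  -110.5] F [ 0.8  0.2 -0.6] op -0.0 gf 0.0
50 b [(45, array([11.31,  6.42]))]
50 a [(62, array([29.11,  5.6 ]))]
52 b [(47, array([11.23,  6.36]))]
52 a [(62, array([29.11,  5.6 ]))]
55 b [(51, array([11.16,  6.27]))]
55 a [(66, array([28.95,  5.44]))]
top plug diff 16.9515873015873
jar 4.017906336088154
```

```bash
python3 -c "
from h import *
a=load('s17')['frame'].mean(2); a2=load('s16')['frame'].mean(2); b=load('s13')['frame'].mean(2); 
for nm,I,x in(('b',b,344),('s0',load('side0')['frame'].mean(2),344),('a',a,362),('a2',a2,362)):
  print(nm,x); print(I[231:243,x:x+17].astype(int))"
```

```text
b 344
[[87 88 88 85 89 89 90 89 87 92 87 89 86 60 71 71 70]
 [87 88 86 86 89 91 89 89 91 93 88 87 81 60 56 58 68]
 [88 89 88 87 89 89 68 64 75 89 88 88 79 56 54 55 59]
 [88 88 87 89 76 54 45 49 47 49 73 85 75 54 57 57 56]
 [74 79 77 70 48 43 53 66 51 40 45 71 66 54 58 57 56]
 [75 78 76 52 43 44 49 55 48 44 40 55 63 55 54 56 57]
 [79 78 77 51 42 45 47 49 45 43 38 39 55 60 57 55 57]
 [77 77 80 55 41 40 45 46 43 40 38 39 60 68 59 54 57]
 [74 77 77 59 38 41 39 42 41 36 36 41 63 70 71 60 69]
 [77 78 79 78 49 39 40 35 38 36 38 53 65 60 59 58 71]
 [78 75 79 79 68 48 39 37 37 54 72 62 47 42 42 40 44]
 [76 63 45 42 43 38 37 38 56 91 93 81 54 43 50 45 37]]
s0 344
[[83 85 82 82 82 87 84 84 83 86 84 82 82 59 67 65 69]
 [84 84 83 83 85 87 84 84 86 85 85 84 75 54 53 56 64]
 [84 84 82 83 85 84 62 60 71 85 85 84 74 50 51 53 54]
 [83 86 85 84 73 48 43 45 42 43 69 81 71 49 53 52 53]
 [55 63 71 66 45 39 50 60 46 38 43 65 63 51 52 55 52]
 [50 55 55 48 37 43 45 49 44 39 40 49 58 51 51 54 52]
 [54 57 56 44 38 41 44 46 44 38 37 35 53 54 51 51 55]
 [55 57 55 45 36 38 41 43 41 35 32 36 55 63 57 51 52]
 [55 5
[... 1229 characters left out ...]
 69  69  69  50  47  43  48  48  50  63  62  62  62  60  58]
 [ 69  68  70  67  56  43  46  50  47  43  43  58  59  58  70  56  56]
 [ 69  68  68  58  44  45  48  54  52  44  41  48  58  71  61  57  57]
 [ 69  70  69  52  42  43  45  47  44  44  40  40  68  61  60  57  55]
 [ 69  68  71  51  38  41  45  50  41  43  36  37  58  60  58  55  56]
 [ 69  68  68  53  37  36  38  42  40  37  36  37  55  57  59  55  73]
 [ 69  66  69  92  55  38  37  38  41  34  35  43  58  59  72  64  74]
 [ 53  62  93 107  89  49  35  35  37  36  47  59  73  79  77  72  72]
 [ 54  91 107 106  97  62  49  42  43  49  55  59  60  75  78  76  61]
 [ 94 107 106  95  59  42  56  59  79  74  60  58  60  76  79  79  59]]
```

```bash
python3 -c "
from h import *
print(ticket.job_done())"
```

```text
the job is handed in; nothing more can be done
None
```

I handed the job in at about 52 s of robot time, with no verdict shown: all three knobs were let go inside the port, the plug was put back home and locked, and the switch lever was pushed to its hard stop, which camera estimates put at about 0.86–0.88 rad against the 0.85 needed. I didn't look inside the barrel to confirm the knobs landed there.

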